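Load the bench slide dryer, close its interlocked guard and start it

TASK

Load the slide dryer and start it: hang the slide carrier by its roller hook on the high (left) end of the sloping rail inside the opening, keeping the slides upright, let go and let it roll by itself down to the rubber buffer. Then lay the clear guard on the sloping front and slide it straight down the slope until the steel tongue is fully home in the interlock switch and the guard rests on its stops, and let go of it. Only then press the green start button and take the hand away; leave the wash bottle, slide box and petri dish where they are.

Things in the scene. Friction and masses are not known exactly. Their poses are not given: they have to be found in the camera images.
- dryer: Fixed white bench dryer, 226 mm deep (x), 290 mm wide (y from -175 to +115), 197 mm high; place and heading vary (up to 0.15 rad). Origin on the bench below the opening's centre; x to its back, y to its left seen from the front, z up. Its front face slopes 30 degrees from level, rising towards +x: up the slope is (0.866, 0, 0.5), outward normal (-0.5, 0, 0.866).
- opening (a point): Centre of the loading opening, in the plane of the sloping face, 140 mm above the bench; opening 142 mm along the slope, 176 mm wide (y). The closed guard's underside centre lies here. Guide strips 9 mm high at y = -105 and +105 mm leave it 5 mm play each side; two rubber stops 12 mm high meet its lower edge when it is home. Axes as dryer.
- rail_load (a point): Point on the rail's top near its high left end, where the carrier is best hung: 40 mm left (+y) and 15 mm in front (-x) of the opening's centre, 116 mm above the bench. The rail is a steel bar along the dryer's y, 8 mm wide (x), 10 mm high, sloping 6 degrees down to the right (-y), fixed at both ends (y = -92 and +92 mm). Nothing is above it while the guard is off.
- rail_stop (a point): Point on the rail's top 55 mm right (-y) of the opening's centre, 106 mm above the bench: carrier_hook stands here when the carrier rests against the rubber buffer. The chamber floor is 16 mm above the bench.
- carrier_mid (a point): Centre (half-way up) of the loose slide carrier, 0.26 kg, 132 mm high, upright on the bench: steel basket 46 (x) x 80 (y) x 39 mm with six glass slides, above it a roller hook, on top a black upright grip 12 mm thick (x), 40 mm long (y), 31 mm high, its centre 50.5 mm above this point. x across the hook, y along it (along the rail when hung), z up. Yaw within 0.5 rad of the world.
- carrier_hook (a point): Point in the hook where the rail's top comes: 10 mm above carrier_mid, 40.5 mm below the grip's centre, under two free rollers. The hook is open to its -x side: gap 29 mm high from the basket's top (37 mm below this point) to the lip (8 mm below it); tall cheek on the +x side; 20 mm between lip and cheek, both 40 mm long (y). To hang: basket down behind (+x of) the rail, bring it forward, lower it.
- guard_mid (a point): Centre (half-way up) of the loose guard, 0.32 kg, 83 mm high, lying flat on the bench at the left, 41.5 mm above its underside: grey flange 176 (x) x 200 (y) x 5 mm, clear hood 48 mm high. x points to its upper edge, -x to the edge with the tongue, z out of the hood. Closed, it lies on the sloping face, x up the slope. Yaw within 0.4 rad of the world.
- guard_handle (a point): Centre of the guard's black bridge handle: a bar along y, 100 mm long, 14 mm wide (x) and 14 mm high, 76 mm above the guard's underside (34.5 mm above guard_mid), 28 mm above the hood.
- tongue_tip (a point): Tip of the guard's flat steel tongue, 18 mm wide (y), 4 mm thick, reaching 26 mm beyond the flange's lower edge: 114 mm from the guard's centre along -x, 8 mm above its underside.
- switch: Black interlock switch, 46 x 50 x 25 mm, fixed at the foot of the sloping face. Origin on the face at the mouth of its slot, 91 mm down the slope from the opening's centre; x up the slope (the tongue goes in along -x), y to the dryer's left, z out of the face. Slot 22 mm wide (y, flared mouth), 8 mm high, 4 to 12 mm above the face: the tongue enters while the guard lies on the face.
- slot_seat (a point): Point inside the switch where the tongue's tip stands when fully home: 23 mm inside the slot's mouth, 8 mm above the face.
- interlock (a joint): Sprung cam slide in the switch, pushed in by the tongue: 0 free, about 0.008 m with the tongue home; makes contact from 0.005 m; needs under 1 N.
- start (a joint): Travel of the green start button: 0 up, 0.006 m fully down, springs back; takes about 5 N fully down and works from 0.004 m.
- start_top (a point): Centre of the green start button's top, 30 mm in diameter, on the panel right of the guard, 22 mm out of the sloping face; pressed square to the face (along the switch's -z).
- wash_bottle: White wash bottle with a red cap, 182 mm high, standing behind on the left. Stays where it is.
- slide_box: Grey lidded slide box, 96 x 62 x 26 mm, far on the right. Stays where it is.
- petri: Clear dish, 64 mm across, 16 mm high, right of the dryer. Stays where it is.

How it is judged:
By the outcome, as a careful person would: the job done as asked, in the order asked, and still so for the second after the job is handed in, with the robot touching nothing.
It also fails if it takes over 64 s, if anything falls off the work surface, if the arm or the gripper's body presses on something with over 40 N, if the wrist force passes 120 N, or if a joint passes its speed limit or range.

ROBOT

A 6-joint arm with a two-finger parallel gripper is mounted at the origin on the work surface; the furniture and walls round the work are solid. World frame = base frame: x ahead of the robot, y to its left, z up, the work surface at z = 0. Lengths are in m, angles in rad, forces in N, time in s.
With the tool pointing down it reaches from about 0.35 to 0.725 m from the base axis. Payload 4.3 kg.
Tool frame: the origin (TCP) lies at the very end of the fingers, on their centre line; the grasp point (between the pads) lies 19 mm behind it (arm.tcp_to_grasp is the distance from the TCP to the grasp point, in m); x points along the fingers, y is the direction in which the jaws open and shut, and the axes are right-handed (so a half turn about x gives the same grasp; the last joint's range is limited). The gripper opens to 85 mm and grips with 20 to 120 N. Pads are 22 mm wide; open, the fingers measure 114 mm over their backs; the gripper's body (76 mm by 85 mm) begins 54 mm behind the grasp point. The pads swing forward as they close: fully open they stand 13 mm farther back than shut.
Start: joints at [-1.225, 0.377, 0.081, 1.274, 0, 1.46], TCP at [0.253, -0.516, 0.209] pointing down, gripper open.
Joint ranges: [-2.72, 2.72], [-0.84, 1.66], [-1.02, 1.22], [-1.77, 2.12], [-1.37, 1.28], [-3.14, 3.14]. Speed limits (rad/s): [2.57, 2.57, 3.14, 3.14, 3.14, 3.14].

INTERFACE

Orientations are given as a unit quaternion [x, y, z, w].
In Python, from rig import arm gives the robot as it stands. The module is installed in compiled form; this text tells all that it offers.
- The arm moves only by the tool send_rows, never from a script. Its argument "targets" is a list of rows, each a list of 4 numbers: the shift along the tool's x, y, z in m, then the turn about the tool's x in degrees. A call has 1 to 12 rows; each row is the pose to reach, as a shift and turn from the pose commanded when the call began, along the tool's axes at that moment; what a row does not reach only later rows make up. A row lasts 1/10 s, in which the tool goes at most 50 mm and 8.59 degrees, less where a joint would pass 70% of its speed; a pose out of reach is approached as far as the arm can. A call with a gripper value outside its range is refused whole. "claw" is the closure, from 0 (fully open) to 1 (shut), set as the call begins (left out, the last holds). The fingers move at their own pace and stop on an object; "grip_force" is the grip in N (left out, the last holds). Time passes only in rows, so rows that repeat a pose let the fingers close. It gives the time, the measured TCP pose, the force and the opening at its end, in the units of the state.
- arm.read_state(): the state, without advancing time (a new reading comes with each control period).
- arm.snapshot(name): name is "scene" or "side" or "wrist"; returns (picture, depth): 420x560x3 uint8, red, green, blue; 420x560 float32, m along the optical axis (not along the pixel's ray), 0 where there is no reading.
- arm.camera_model(name): a dict with "mtx" (3x3 intrinsics, pixels), "world_to_cam" (4x4, takes a point from world to camera coordinates). Camera axes: x right, y down, z forward; pixel columns grow to the right and rows downward; lengths in m; the calibration is good to about 2 mm. A picture is of the moment at which its call begins: read the wrist's pose just before it. camera_model takes no time and is no camera call; for the wrist camera it gives the pose at the moment of the call.
- arm.close_job(): hands the job in, once; it reports no verdict.
The state is a dict: "time": time; "joint_pos": joint angles; "joint_velocities": joint speeds; "effort": joint torques, N m; "tool_pos": TCP position; "ee_rot": TCP orientation; "ft_force": force on the tool from outside, world axes, zero at the start; "ft_torque": the same for the moment, N m; "finger_gap": opening from 0.0 (shut) to 1.0 (fully open).
Only numpy, scipy, OpenCV 4.12 (cv2) and the standard library are available. Lean on these libraries where they do the work, as an engineer would, in place of code of your own. Each camera call takes 0.05 s, during which the arm holds its last target.

## Working session

There is one attempt and no reset: what is moved stays moved. The work goes in short steps, Python scripts to look and compute and a tool call to move; the robot and the scene stay as the last step left them, time stands still between calls to the robot, and variables do not carry over. Pictures are saved under pics/ and viewed, and the job is handed in when it is done.

Besides the shell and the picture viewer there is one more tool, called after "Request:" by a JSON object that holds its "method" and its "body", one argument or row to a line. send_rows: Moves the arm, as the interface text tells. Its arguments: {"type":"object","properties":{"targets":{"type":"array"},"claw":{"type":"number"},"grip_force":{"type":"number"}},"required":["targets"]}

```bash
mkdir -p pics; ls; python3 - <<'E'
from rig import arm
import cv2,numpy as np
print(arm.read_state()); print(arm.tcp_to_grasp)
for n in ["scene","side","wrist"]:
    m=arm.camera_model(n); print(n,m)
    p,d=arm.snapshot(n); cv2.imwrite(f"pics/{n}0.png",p[:,:,::-1]); np.save(f"{n}0_d.npy",d); np.save(f"{n}0_p.npy",p)
    np.savez(f"{n}0_m.npz",K=m["mtx"],T=m["world_to_cam"])
E
```

```text
pics
{'time': 0.0, 'joint_pos': array([-1.22530727e+00,  3.78051054e-01,  7.96423771e-02,  1.27440491e+00,
       -4.00541158e-05,  1.46047771e+00]), 'joint_velocities': array([-8.65469685e-07, -2.63963650e-04, -7.95085039e-04, -8.48660275e-04,
        2.41085215e-04, -1.29644451e-03]), 'effort': array([-1.31652209e-04, -4.63606739e+01,  2.69873625e+01,  2.07474001e-02,
        8.30341833e-06, -7.12515700e-06]), 'tool_pos': array([ 0.25285434, -0.51564434,  0.20807416]), 'ee_rot': array([-0.68872442, -0.16046748,  0.68891989, -0.15905423]), 'ft_force': array([0.25580742, 0.03886239, 0.05375577]), 'ft_torque': array([ 0.00884472, -0.03388495, -0.00607171]), 'finger_gap': 0.9993802517234618}
0.0187
scene {'mtx': array([[392.78442041,   0.        , 279.31427865],
       [  0.        , 392.78442041, 215.70258171],
       [  0.        ,   0.        ,   1.        ]]), 'world_to_cam': array([[-0.81016958, -0.58574739,  0.02291825,  0.36472568],
       [-0.41284691,  0.54239602, -0.73168572,  0.32072454],
       [ 0.41615223, -0.60225124, -0.68125675,  1.20050756],
       [ 0.        ,  0.  
[... 197 characters left out ...]
   ]]), 'world_to_cam': array([[ 0.98855605, -0.15044582,  0.0110898 , -0.49227344],
       [-0.0503593 , -0.39841109, -0.91582342,  0.09906131],
       [ 0.1422001 ,  0.90478432, -0.40142804,  1.51037592],
       [ 0.        ,  0.        ,  0.        ,  1.        ]])}
wrist {'mtx': array([[359.58758943,   0.        , 280.72837267],
       [  0.        , 359.58758943, 210.30245852],
       [  0.        ,   0.        ,   1.        ]]), 'world_to_cam': array([[ 0.43996117, -0.89801496, -0.00181904, -0.57396567],
       [-0.85930138, -0.421581  ,  0.28960422, -0.03775084],
       [-0.26083579, -0.12585151, -0.95714476,  0.37975812],
       [ 0.        ,  0.        ,  0.        ,  1.        ]])}
```

View pics/scene0.png

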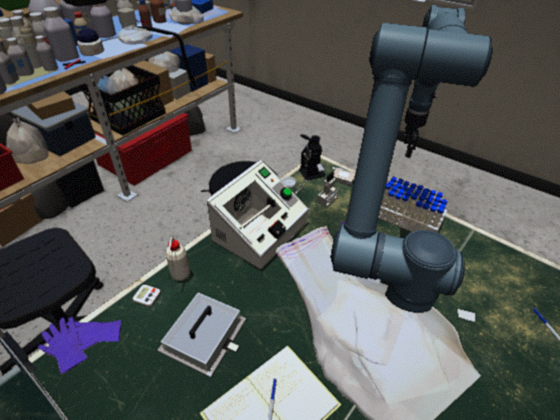

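View pics/side0.png

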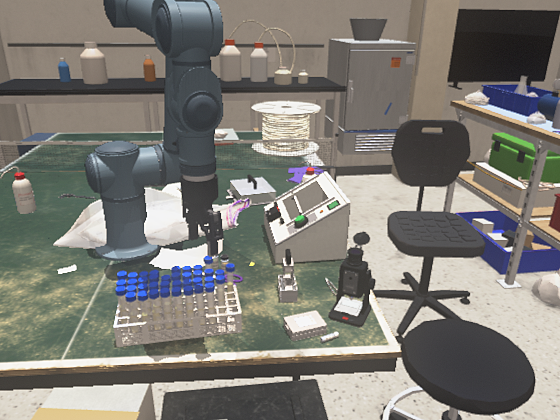

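View pics/wrist0.png

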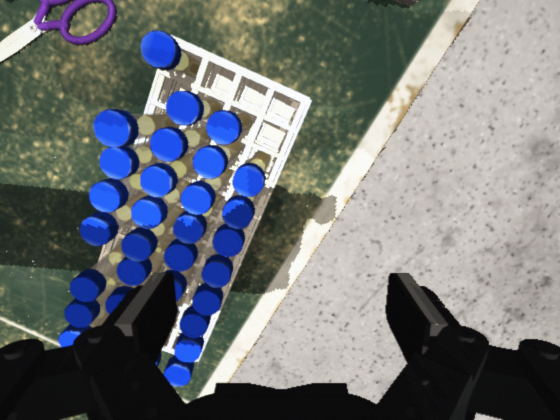

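```bash
cat > h.py <<'E'
import numpy as np,cv2
def load(tag):
    m=np.load(tag+"_m.npz"); return np.load(tag+"_p.npy"),np.load(tag+"_d.npy"),m["K"],m["T"]
def snap(n,tag):
    from rig import arm
    m=arm.camera_model(n); p,d=arm.snapshot(n)
    cv2.imwrite(f"pics/{tag}.png",p[:,:,::-1]); np.save(tag+"_d.npy",d); np.save(tag+"_p.npy",p)
    np.savez(tag+"_m.npz",K=m["mtx"],T=m["world_to_cam"])
    return p,d,m["mtx"],m["world_to_cam"]
def cloud(d,K,T):
    h,w=d.shape; v,u=np.mgrid[:h,:w]
    P=np.stack([(u-K[0,2])/K[0,0]*d,(v-K[1,2])/K[1,1]*d,d],-1)
    W=(P-T[:3,3])@T[:3,:3]; W[d<=0]=np.nan
    return W
def proj(X,K,T):
    c=np.asarray(X)@T[:3,:3].T+T[:3,3]; q=c@K.T; return q[...,:2]/q[...,2:]
def ray(uv,K,T):
    r=np.linalg.inv(K)@np.array([uv[0],uv[1],1.]); C=-T[:3,:3].T@T[:3,3]; return C,T[:3,:3].T@r
def onz(uv,z,K,T):
    C,r=ray(uv,K,T); return C+r*(z-C[2])/r[2]
def crop(tag,u0,v0,u1,v1,s,out):
    p=np.load(tag+"_p.npy")[v0:v1,u0:u1,::-1]
    cv2.imwrite(f"pics/{out}.png",cv2.resize(p,None,fx=s,fy=s,interpolation=cv2.INTER_CUBIC))
E
python3 - <<'E'
from h import *
crop("scene0",150,140,350,290,4,"s_dry"); crop("scene0",140,270,260,390,5,"s_grd"); crop("side0",220,150,380,340,3,"d_all")
for n in ["scene0","side0"]:
    p,d,K,T=load(n); print(n,-T[:3,:3].T@T[:3,3]); W=cloud(d,K,T)
    pts=[(202,330),(290,193),(335,185),(340,175)] if n=="scene0" else [(287,258),(300,218),(252,180),(287,292),(305,325)]
    for u,v in pts: print((u,v),W[v,u].round(3))
E
```

```text
scene0 [-0.07169411  0.76268457  1.04416457]
(202, 330) [0.431 0.4   0.053]
(290, 193) [ 0.526 -0.166  0.132]
(335, 185) [ 0.488 -0.458  0.003]
(340, 175) [ 0.492 -0.502  0.028]
side0 [ 0.27685294 -1.4011578   0.70248913]
(287, 258) [ 0.464 -0.372  0.119]
(300, 218) [ 0.539 -0.167  0.139]
(252, 180) [0.445 0.362 0.079]
(287, 292) [ 0.461 -0.399  0.032]
(305, 325) [ 0.482 -0.533  0.025]
```

View pics/s_dry.png

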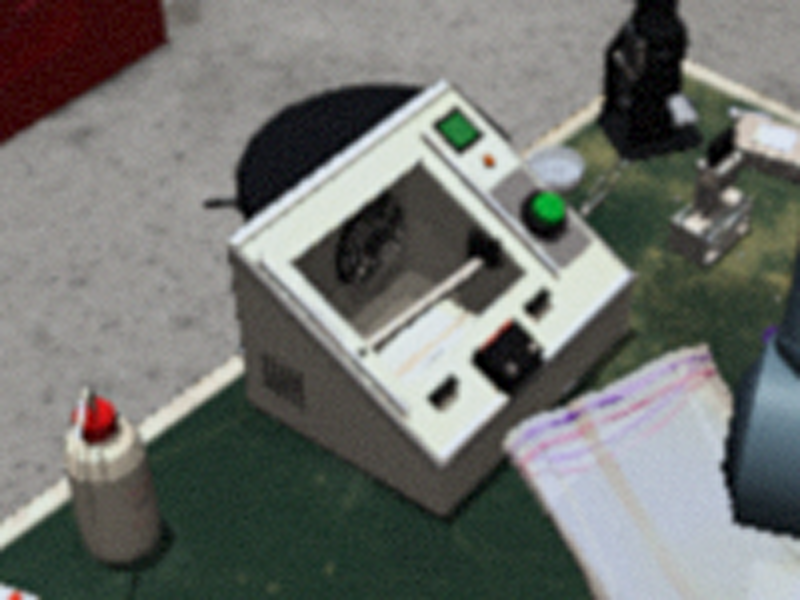

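View pics/s_grd.png

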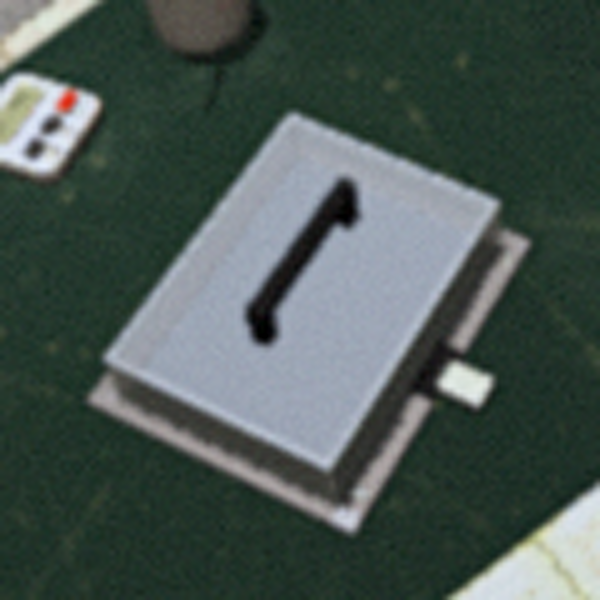

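View pics/d_all.png

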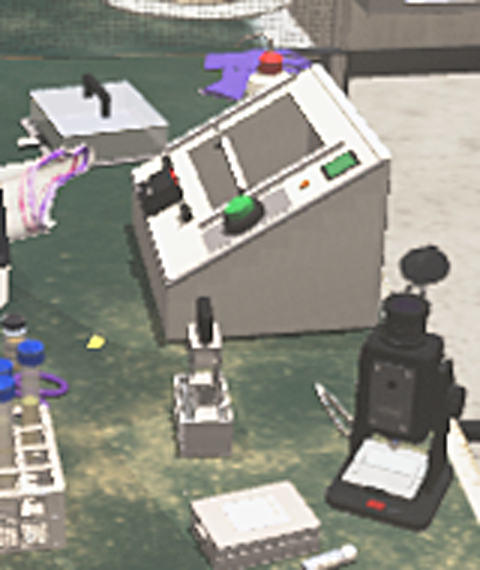

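```bash
python3 - <<'E'
from h import *
from scipy.spatial.transform import Rotation as R
q=[-0.68872442, -0.16046748,  0.68891989, -0.15905423]
Rt=R.from_quat(q).as_matrix(); print(Rt.round(3))
p,d,K,T=load("wrist0"); C=-T[:3,:3].T@T[:3,3]; print("cam in tool",Rt.T@(C-np.array([0.25285434, -0.51564434,  0.20807416])),(Rt.T@T[:3,:3].T).round(3))
for n in ["scene0","side0"]:
    p,d,K,T=load(n); W=cloud(d,K,T)
    # table noise
    m=(np.abs(W[...,2])<.02)&(W[...,0]>.3)&(W[...,0]<.6)&(W[...,1]>-.5)&(W[...,1]<.5); print(n,"table z",np.nanmedian(W[m][:,2]),W[m][:,2].std())
    hsv=cv2.cvtColor(p,cv2.COLOR_RGB2HSV)
    box=(W[...,0]>.35)&(W[...,0]<.75)&(W[...,1]>-.35)&(W[...,1]<.08)&(W[...,2]>.05)&(W[...,2]<.22)
    wh=box&(hsv[...,1]<50)&(hsv[...,2]>190)
    P=W[wh]; print(len(P))
    best=None; rng=np.random.default_rng(0)
    for i in range(500):
        a,b,c=P[rng.choice(len(P),3,False)]; nn=np.cross(b-a,c-a); l=np.linalg.norm(nn)
        if l<1e-6: continue
        nn/=l; nn*=np.sign(nn[2]); 
        inl=np.abs((P-a)@nn)<.004
        if nn[2]>.75 and nn[2]<.95 and (best is None or inl.sum()>best.sum()): best=inl
    Q=P[best]; c=Q.mean(0); nn=np.linalg.svd(Q-c)[2][2]; nn*=np.sign(nn[2])
    print("face",c.round(4),nn.round(4),"slope",np.degrees(np.arccos(nn[2])),"yaw",np.arctan2(-nn[1],-nn[0]),best.sum(),"std",((Q-c)@nn).std())
    g=box&(hsv[...,0]>50)&(hsv[...,0]<75)&(hsv[...,1]>150)&(hsv[...,2]>90)
    nl,lab,st,ce=cv2.connectedComponentsWithStats(g.astype(np.uint8))
    for i in range(1,nl):
        if st[i,4]>15: print("green",st[i],ce[i].round(1),np.nanmedian(W[lab==i],0).round(4),W[lab==i].max(0).round(3))
E
```

```text
[[-0.001  0.44  -0.898]
 [ 0.002 -0.898 -0.44 ]
 [-1.    -0.002 -0.   ]]
cam in tool [-1.65285038e-01  2.88060159e-05 -7.36732047e-02] [[-0.    -0.29   0.957]
 [ 1.    -0.     0.   ]
 [ 0.     0.957  0.29 ]]
scene0 table z 0.0012129681224822748 0.004045691907559586
2117
face [ 0.5742 -0.0479  0.1376] [-5.008e-01  1.000e-04  8.655e-01] slope 30.055729430109775 yaw -0.00029798512856924245 1616 std 0.0018597582988888785
green [260 169   9   7  33] [264.  172.1] [ 0.6392 -0.1587  0.1779] [ 0.649 -0.148  0.185]
green [283 188   8   7  41] [286.8 191.1] [ 0.5363 -0.1574  0.1392] [ 0.549 -0.143  0.15 ]
side0 table z -0.0017484099331869212 0.0041758822334041585
1473
face [ 0.5788 -0.0903  0.1376] [-4.998e-01 -4.000e-04  8.661e-01] slope 29.985824340969547 yaw 0.0007084880405581317 1283 std 0.0015136425246592747
```

```bash
python3 - <<'E'
from h import *
for n in ["scene0","side0"]:
    p,d,K,T=load(n); W=cloud(d,K,T)
    hsv=cv2.cvtColor(p,cv2.COLOR_RGB2HSV)
    nn=np.array([-.5,0,.866]); c=np.array([.5742,-.0479,.1376]) if n=="scene0" else np.array([.5788,-.0903,.1376])
    m=(np.abs((W-c)@nn)<.006)&(W[...,0]>.35)&(W[...,0]<.75)&(W[...,1]>-.4)&(W[...,1]<.15)&(W[...,2]>.05)
    nl,lab,st,ce=cv2.connectedComponentsWithStats(m.astype(np.uint8)); i=1+st[1:,4].argmax(); m=lab==i
    Q=W[m]; s=(Q-c)@np.array([.866,0,.5]); y=Q[:,1]
    print(n,"z range",np.percentile(Q[:,2],[.3,1,99,99.7]),"x",np.percentile(Q[:,0],[.3,99.7]))
    # edges by bins
    for a in np.arange(s.min(),s.max(),.02):
        b=(s>=a)&(s<a+.02)
        if b.sum()>5: print("  s",round(a,3),"x",Q[b,0].mean().round(3),"z",Q[b,2].mean().round(3),"y",y[b].min().round(4),y[b].max().round(4))
    g=(W[...,0]>.4)&(W[...,0]<.53)&(W[...,1]>-.45)&(W[...,1]<-.32)&(W[...,2]>.02)&(W[...,2]<.15)
    nl,lab,st,ce=cv2.connectedComponentsWithStats(g.astype(np.uint8)); i=1+st[1:,4].argmax()
    Q=W[lab==i]; print("carrier",st[i],Q.min(0),Q.max(0)); top=Q[Q[:,2]>.105]; print("grip",top.min(0),top.max(0),np.median(top,0),len(top))
E
```

```text
scene0 z range [0.0679924  0.06983767 0.19928343 0.19991509] x [0.45759138 0.68364895]
  s -0.137 x 0.464 z 0.075 y -0.195 0.1017
  s -0.117 x 0.482 z 0.084 y -0.1938 0.1001
  s -0.097 x 0.499 z 0.095 y -0.1961 0.1001
  s -0.077 x 0.515 z 0.104 y -0.1952 0.1013
  s -0.057 x 0.533 z 0.114 y -0.1963 0.1012
  s -0.037 x 0.551 z 0.125 y -0.198 0.1014
  s -0.017 x 0.568 z 0.135 y -0.1951 0.1005
  s 0.003 x 0.586 z 0.145 y -0.1972 0.0993
  s 0.023 x 0.603 z 0.155 y -0.1932 0.1007
  s 0.043 x 0.62 z 0.164 y -0.1969 0.0995
  s 0.063 x 0.64 z 0.176 y -0.1916 0.1012
  s 0.083 x 0.655 z 0.184 y -0.1983 0.1004
  s 0.103 x 0.672 z 0.194 y -0.197 0.0997
  s 0.123 x 0.683 z 0.198 y -0.1888 0.0918
carrier [319 171  19  30 281] [ 0.44220538 -0.39726072  0.02000812] [ 0.49325867 -0.32063482  0.13473753]
grip [ 0.45395784 -0.37724471  0.10533555] [ 0.47369788 -0.33357705  0.13473753] [ 0.46457562 -0.35179174  0.12462617] 59
side0 z range [0.06659992 0.06809664 0.19563904 0.19630763] x [0.45742259 0.68282215]
  s -0.142 x 0.465 z 0.072 y -0.1981 0.0988
  s -0.122 x 0.482 z 0.082 y -0.1999 0.1012
  s -0.102 x 0.5 z 0.093 y -0.1992 0.0991
  s -0.082 x 0.515 z 0.101 y -0.198 0.0925
  s -0.062 x 0.533 z 0.112 y -0.2 0.093
  s -0.042 x 0.552 z 0.123 y -0.1988 0.0917
  s -0.022 x 0.569 z 0.132 y -0.197 0.0963
  s -0.002 x 0.586 z 0.142 y -0.1985 0.094
  s 0.018 x 0.603 z 0.152 y -0.1989 0.0964
  s 0.038 x 0.621 z 0.162 y -0.1996 0.0934
  s 0.058 x 0.639 z 0.173 y -0.198 0.092
  s 0.078 x 0.655 z 0.182 y -0.1993 0.0989
  s 0.098 x 0.672 z 0.192 y -0.1998 0.0998
  s 0.118 x 0.683 z 0.194 y -0.1797 0.0814
carrier [278 249  20  48 510] [ 0.44309215 -0.40110949  0.02003698] [ 0.49257329 -0.32091274  0.13174834]
grip [ 0.46112555 -0.3802854   0.10516188] [ 0.4731768  -0.3388984   0.13174834] [ 0.46641162 -0.37186544  0.12361634] 78
```

```bash
cat >> h.py <<'E'
def delta(target,yaw_deg=None,pose=None):
    """tool-axis shift and turn to reach target TCP, tool y axis at yaw_deg in world"""
    from scipy.spatial.transform import Rotation as R
    from rig import arm
    s=arm.read_state(); Rt=R.from_quat(s["ee_rot"]).as_matrix()
    dv=Rt.T@(np.asarray(target)-s["tool_pos"]); y=np.degrees(np.arctan2(Rt[1,1],Rt[0,1]))
    t=0 if yaw_deg is None else -((yaw_deg-y+180)%360-180)
    print("t",round(s["time"],2),"tcp",s["tool_pos"].round(4),"yaw",y.round(2),"x-axis",Rt[:,0].round(3),"gap",round(s["finger_gap"],3),"F",s["ft_force"].round(2),"q6",s["joint_pos"][5].round(2))
    print("delta mm",(dv*1000).round(1),"turn",round(float(t),2))
E
python3 -c "
from h import *
delta([.465,-.357,.26],0)"
```

```text
t 0.15 tcp [ 0.2529 -0.5158  0.2082] yaw -63.89 x-axis [-0.001  0.002 -1.   ] gap 1.002 F [ 0.14 -0.1   0.4 ] q6 1.46
delta mm [ -51.6  -49.3 -260.3] turn -63.89
```

Request:
{"method": "send_rows", "body": {
  "targets": [
    [-0.02, -0.005, -0.03, -8],
    [-0.04, -0.01, -0.07, -16],
    [-0.05, -0.02, -0.11, -24],
    [-0.052, -0.03, -0.155, -32],
    [-0.052, -0.035, -0.2, -40],
    [-0.052, -0.042, -0.235, -48],
    [-0.052, -0.049, -0.26, -56],
    [-0.052, -0.049, -0.26, -63.9],
    [-0.052, -0.049, -0.26, -63.9],
    [-0.052, -0.049, -0.26, -63.9]
  ]
}}

```text
time: 1.15
tool_pos: [0.4648, -0.3579, 0.2607]
ee_rot: [-0.501, -0.5, 0.501, -0.499]
ft_force: [-0.2, 0.5, 0.3]
finger_gap: 1.0
```

```bash
python3 - <<'E'
from h import *
delta([.465,-.357,.11],0)
p,d,K,T=snap("wrist","w1")
W=cloud(d,K,T)
for z0,z1 in [(.12,.145),(.045,.075)]:
    m=(W[...,2]>z0)&(W[...,2]<z1)&(abs(W[...,0]-.465)<.05)&(abs(W[...,1]+.357)<.06)
    r=cv2.minAreaRect(np.argwhere(m)[:,::-1].astype(np.float32)); Q=W[m]
    print(m.sum(),Q.min(0).round(4),Q.max(0).round(4),np.median(Q,0).round(4),cv2.minAreaRect((Q[:,:2]*1000).astype(np.float32)))
E
```

```text
t 1.15 tcp [ 0.4648 -0.3579  0.2607] yaw -0.16 x-axis [-0.001  0.    -1.   ] gap 1.0 F [-0.22  0.55  0.26] q6 0.81
delta mm [150.7   0.3  -0.9] turn -0.16
647 [ 0.4621 -0.3758  0.1207] [ 0.4758 -0.3357  0.1345] [ 0.4689 -0.3539  0.1316] ((469.2061767578125, -355.8456115722656), (40.179481506347656, 12.046714782714844), 85.9034423828125)
21 [ 0.458  -0.3415  0.048 ] [ 0.4831 -0.3351  0.0744] [ 0.4806 -0.3372  0.0603] ((470.38165283203125, -338.3566589355469), (4.980978012084961, 25.202726364135742), 86.353759765625)
```

View pics/w1.png

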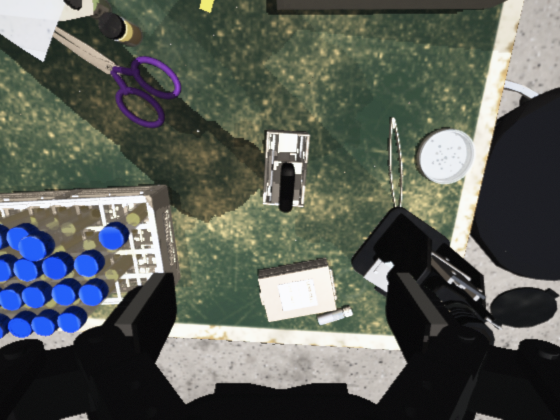

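```bash
python3 - <<'E'
from h import *
crop("w1",230,110,350,230,5,"w1c")
delta([.469,-.356,.104],-4.1)
E
```

```text
t 1.2 tcp [ 0.4646 -0.3581  0.2608] yaw -0.16 x-axis [-0.  0. -1.] gap 0.998 F [0.37 0.98 0.38] q6 0.81
delta mm [156.8   4.5  -2.1] turn 3.94
```

View pics/w1c.png

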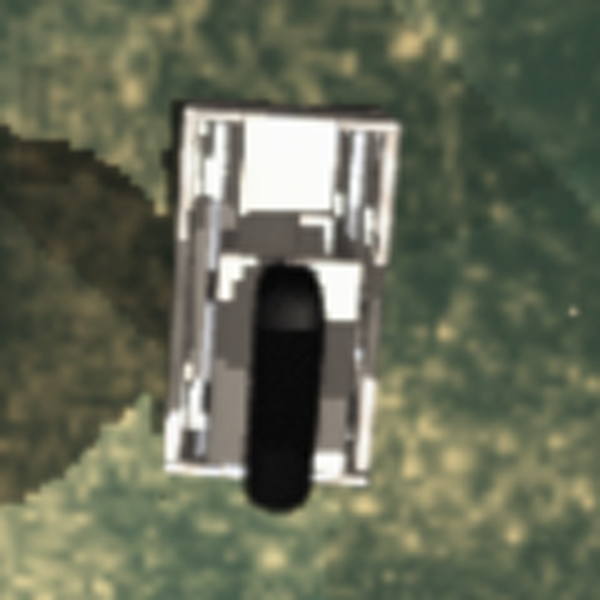

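Request:
{"method": "send_rows", "body": {
  "targets": [
    [0.03, 0.0045, -0.002, 4],
    [0.07, 0.0045, -0.002, 4],
    [0.11, 0.0045, -0.002, 4],
    [0.14, 0.0045, -0.002, 4],
    [0.157, 0.0045, -0.002, 4],
    [0.157, 0.0045, -0.002, 4],
    [0.157, 0.0045, -0.002, 4]
  ],
  "claw": 0.3
}}

```text
time: 1.9
tool_pos: [0.4691, -0.3564, 0.1044]
ee_rot: [-0.518, -0.482, 0.518, -0.482]
ft_force: [0.4, -0.6, -1.0]
finger_gap: 0.7
```

Request:
{"method": "send_rows", "body": {
  "targets": [
    [0, 0, 0, 0],
    [0, 0, 0, 0],
    [0, 0, 0, 0],
    [0, 0, 0, 0],
    [0, 0, 0, 0]
  ],
  "claw": 1,
  "grip_force": 50
}}

```text
time: 2.4
tool_pos: [0.47, -0.3565, 0.1052]
ee_rot: [-0.517, -0.482, 0.517, -0.483]
ft_force: [-1.6, -0.0, 5.5]
finger_gap: 0.115
```

```bash
python3 - <<'E'
from h import *
delta([.469,-.356,.3],0)
snap("side","d2"); crop("d2",220,200,360,340,4,"d2c")
E
```

```text
t 2.4 tcp [ 0.47   -0.3565  0.1052] yaw -3.99 x-axis [ 0.001 -0.002 -1.   ] gap 0.115 F [-1.61 -0.05  5.54] q6 0.88
delta mm [-1.948e+02 -8.000e-01 -1.000e-01] turn -3.99
```

View pics/d2c.png

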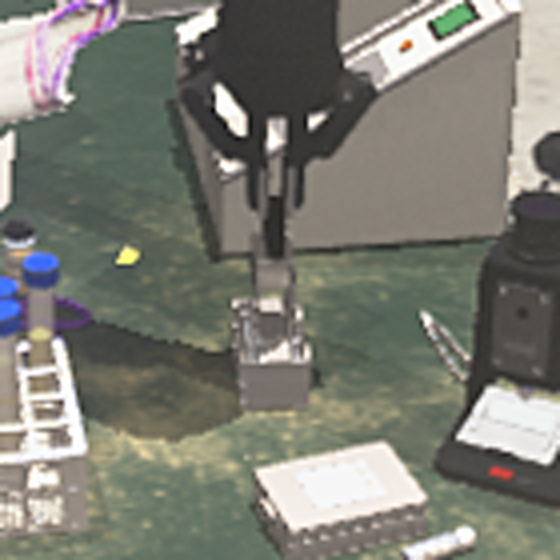

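```bash
python3 - <<'E'
from h import *
delta([.53,-.15,.33],0)
delta([.600,.021,.32],0)
E
```

```text
t 2.45 tcp [ 0.47   -0.3565  0.1052] yaw -3.99 x-axis [ 0.001 -0.002 -1.   ] gap 0.116 F [-1.82  0.54  6.49] q6 0.88
delta mm [-225.    45.8 -209.8] turn -3.99
t 2.45 tcp [ 0.47   -0.3565  0.1052] yaw -3.99 x-axis [ 0.001 -0.002 -1.   ] gap 0.116 F [-1.82  0.54  6.49] q6 0.88
delta mm [-215.2  103.7 -385.3] turn -3.99
```

Request:
{"method": "send_rows", "body": {
  "targets": [
    [-0.015, 0, 0, 0],
    [-0.045, 0, 0, 0],
    [-0.085, 0, 0, 0],
    [-0.125, 0, 0, 0],
    [-0.165, 0, -0.01, -1],
    [-0.2, 0.005, -0.035, -2],
    [-0.22, 0.015, -0.07, -3],
    [-0.225, 0.03, -0.11, -4],
    [-0.225, 0.04, -0.15, -4],
    [-0.225, 0.05, -0.19, -4],
    [-0.225, 0.058, -0.22, -4],
    [-0.225, 0.066, -0.25, -4]
  ]
}}

```text
time: 3.65
tool_pos: [0.5527, -0.1092, 0.3283]
ee_rot: [0.5, 0.501, -0.5, 0.5]
ft_force: [0.4, -0.5, -2.2]
finger_gap: 0.11
```

```bash
python3 - <<'E'
from h import *
delta([.600,.021,.32],0)
E
```

```text
t 3.65 tcp [ 0.5527 -0.1092  0.3283] yaw 0.06 x-axis [-0.001  0.    -1.   ] gap 0.11 F [ 0.38 -0.46 -2.22] q6 1.26
delta mm [   8.3   47.4 -130.2] turn 0.06
```

Request:
{"method": "send_rows", "body": {
  "targets": [
    [0.0, 0.012, -0.035, 0],
    [0.002, 0.025, -0.07, 0],
    [0.005, 0.038, -0.1, 0],
    [0.008, 0.045, -0.122, 0],
    [0.008, 0.047, -0.13, 0],
    [0.008, 0.047, -0.13, 0],
    [0.008, 0.047, -0.13, 0]
  ]
}}

```text
time: 4.35
tool_pos: [0.5994, 0.018, 0.321]
ee_rot: [-0.5, -0.5, 0.5, -0.5]
ft_force: [0.0, -1.2, -2.0]
finger_gap: 0.114
```

```bash
python3 - <<'E'
from h import *
delta([.600,.021,.24],0)
snap("wrist","w3");snap("scene","s3");snap("side","d3")
crop("s3",180,110,330,260,5,"s3c");crop("d3",230,140,370,280,5,"d3c")
E
```

```text
t 4.35 tcp [0.5994 0.018  0.321 ] yaw -0.02 x-axis [-0.    -0.001 -1.   ] gap 0.114 F [ 0.04 -1.15 -2.01] q6 1.5
delta mm [81.   0.7 -3.1] turn -0.02
```

View pics/w3.png

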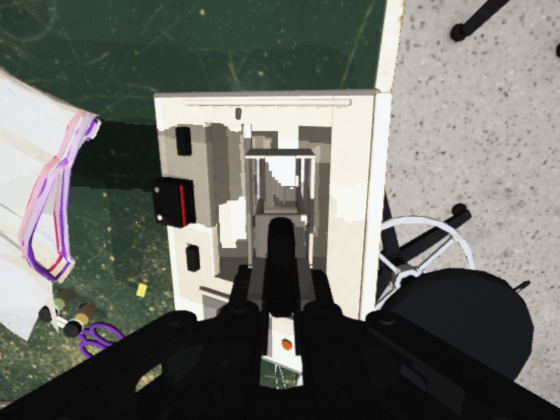

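View pics/s3c.png

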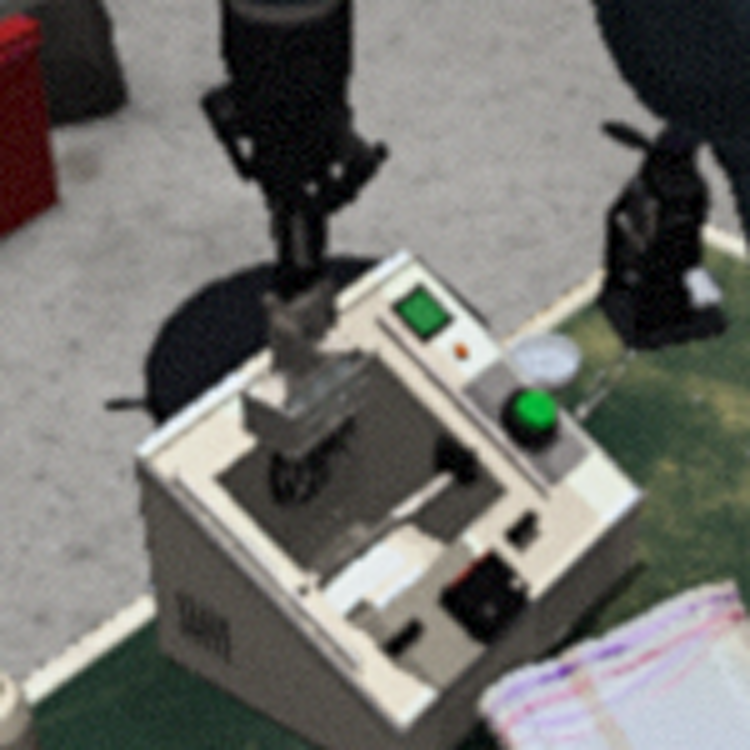

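View pics/d3c.png

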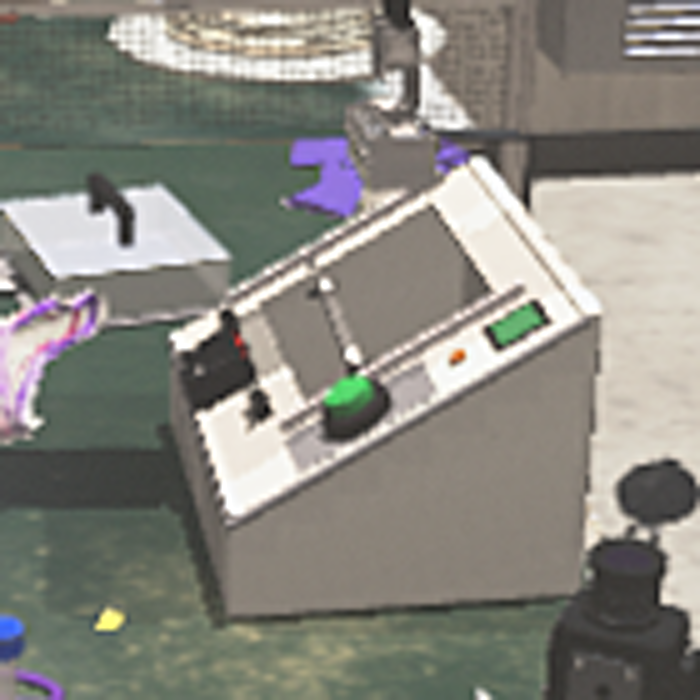

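```bash
python3 - <<'E'
from h import *
p,d,K,T=load("w3"); W=cloud(d,K,T)
for nm,(u,v) in dict(stopL=(184,141),stopR=(193,258),sw=(170,203),faceTL=(350,95+5),rail=(240,125),railL=(239,113),strip=(270,102)).items(): print(nm,W[v,u].round(4))
O=np.array([.581,-.019,0])
def D(x,y,z): return O+np.array([x,y,z])
S=lambda s,y,n: D(s*.866-.5*n,y,.14+.5*s+.866*n)
im=p[:,:,::-1].copy()
for pt,c in [(S(71,88,0),0),(S(-71,88,0),0),(S(-71,-88,0),0),(S(71,-88,0),0)]: pass
mm=.001
L=[S(.071,.088,0),S(-.071,.088,0),S(-.071,-.088,0),S(.071,-.088,0),S(.114,.115,0),S(-.146,.115,0),D(-.015,.092,.1215),D(-.015,.04,.116),D(-.015,-.055,.106),S(-.091,0,.025),S(-.137,0,.025),S(-.088,.105,.009),S(.08,.105,.009)]
for q in L:
    u=proj(q,K,T); print(q.round(3),u.round(0)); cv2.circle(im,tuple(int(x) for x in u.round()),3,(0,0,255),1)
cv2.imwrite("pics/w3o.png",cv2.resize(im[70:320,130:400],None,fx=2.4,fy=2.4,interpolation=cv2.INTER_CUBIC))
E
```

```text
stopL [0.4976 0.0519 0.1039]
stopR [ 0.4979 -0.0812  0.1053]
sw [ 0.4787 -0.0141  0.1097]
faceTL [0.6543 0.0927 0.1867]
rail [0.5472 0.0627 0.0154]
railL [0.5591 0.081  0.1286]
strip [0.5897 0.0911 0.156 ]
[0.642 0.069 0.176] [332. 129.]
[0.52  0.069 0.105] [204. 124.]
[ 0.52  -0.107  0.105] [213. 278.]
[ 0.642 -0.107  0.176] [325. 312.]
[0.68  0.096 0.197] [386.  95.]
[0.455 0.096 0.067] [151.  97.]
[0.566 0.073 0.122] [247. 121.]
[0.566 0.021 0.116] [249. 172.]
[ 0.566 -0.074  0.106] [252. 252.]
[ 0.49  -0.019  0.116] [179. 209.]
[ 0.45  -0.019  0.093] [149. 203.]
[0.5   0.086 0.104] [184. 107.]
[0.646 0.086 0.188] [339. 109.]
```

View pics/w3o.png

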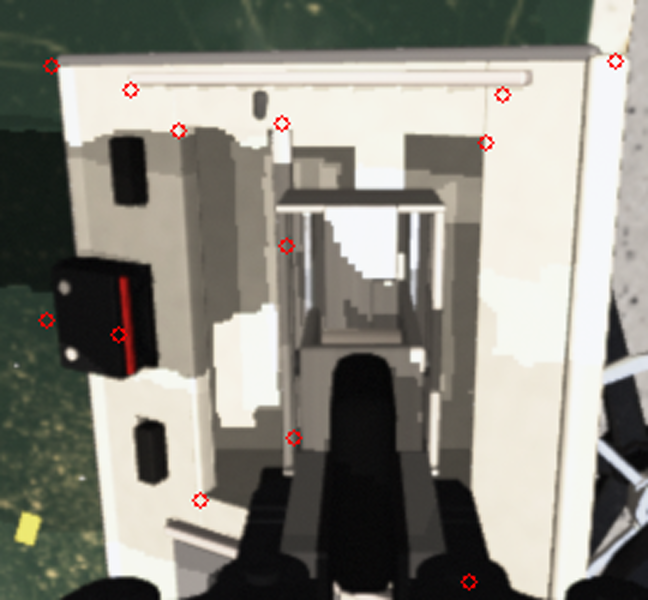

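```bash
python3 - <<'E'
from h import *
p,d,K,T=load("scene0"); W=cloud(d,K,T)
for u,v in [(242,200),(238,205),(248,192),(255,200),(262,195)]: print((u,v),W[v,u].round(3))
p,d,K,T=load("w3"); W=cloud(d,K,T)
for u,v in [(325,140),(325,170),(318,180),(322,220),(300,140)]: print((u,v),W[v,u].round(3))
E
```

```text
(242, 200) [ 0.664 -0.057  0.1  ]
(238, 205) [ 0.661 -0.031  0.096]
(248, 192) [ 0.669 -0.099  0.108]
(255, 200) [ 0.656 -0.123  0.059]
(262, 195) [ 0.622 -0.123  0.102]
(325, 140) [0.656 0.044 0.017]
(325, 170) [0.658 0.005 0.016]
(318, 180) [ 0.649 -0.009  0.016]
(322, 220) [ 0.656 -0.064  0.017]
(300, 140) [0.624 0.044 0.016]
```

Request:
{"method": "send_rows", "body": {
  "targets": [
    [0.03, 0.001, -0.002, 0],
    [0.06, 0.001, -0.002, 0],
    [0.09, 0.001, -0.002, 0],
    [0.12, 0.001, -0.002, 0],
    [0.145, 0.001, -0.002, 0],
    [0.157, 0.001, -0.002, 0],
    [0.159, 0.001, -0.002, 0],
    [0.159, 0.001, -0.002, 0]
  ]
}}

```text
time: 5.3
tool_pos: [0.6011, 0.0204, 0.1628]
ee_rot: [0.5, 0.5, -0.5, 0.5]
ft_force: [-0.2, 0.2, -2.4]
finger_gap: 0.114
```

```bash
python3 - <<'E'
from h import *
delta([.566,.020,.162],0)
p,d,K,T=snap("wrist","w4");snap("scene","s4");snap("side","d4")
crop("s4",190,120,310,240,5,"s4c");crop("d4",250,150,350,250,6,"d4c")
crop("w4",130,70,400,340,2,"w4c")
E
```

```text
t 5.3 tcp [0.6011 0.0204 0.1628] yaw -0.02 x-axis [ 0.001 -0.    -1.   ] gap 0.114 F [-0.24  0.23 -2.43] q6 1.5
delta mm [  0.8 -35.1   0.5] turn -0.02
```

View pics/s4c.png

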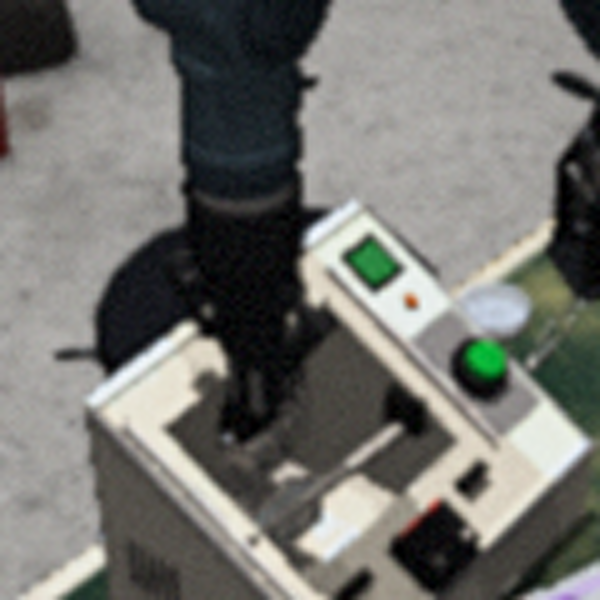

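View pics/d4c.png

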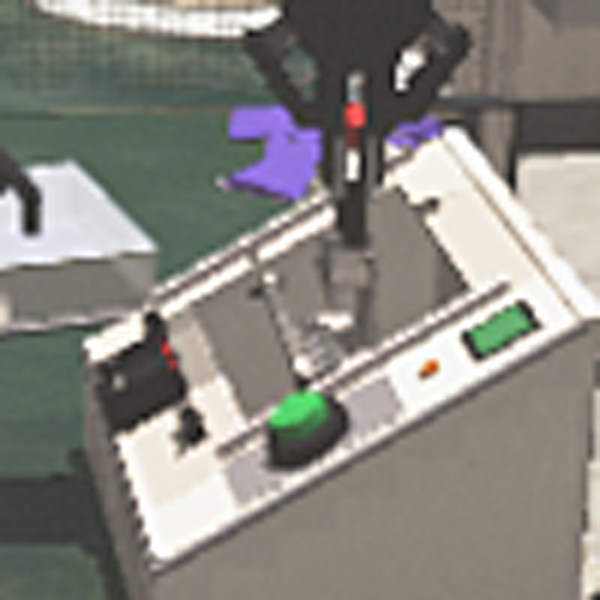

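View pics/w4c.png

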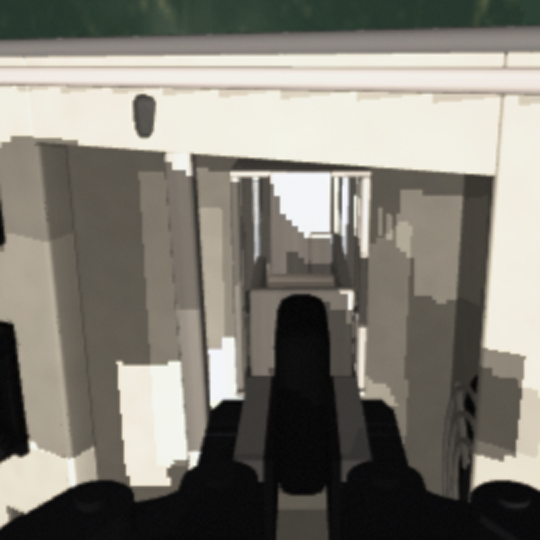

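```bash
python3 - <<'E'
from h import *
p,d,K,T=load("w4"); W=cloud(d,K,T)
for v in [160,180,200,220,240]:
    r=W[v,205:250]; m=(r[:,2]>.095)&(r[:,2]<.13)
    print(v,r[m][:,0].min().round(4),r[m][:,0].max().round(4),r[m][:,1].mean().round(3),np.median(r[m][:,2]).round(4))
E
```

```text
160 0.5617 0.569 0.062 0.1202
180 0.5612 0.5692 0.05 0.1184
200 0.5617 0.5692 0.037 0.1176
220 0.5619 0.5692 0.024 0.1161
240 0.5615 0.5691 0.01 0.1141
```

Request:
{"method": "send_rows", "body": {
  "targets": [
    [0.0, -0.01, 0, 0],
    [0.0, -0.022, 0, 0],
    [0.0, -0.031, 0, 0],
    [0, -0.0355, 0, 0],
    [0, -0.0355, 0, 0],
    [0.006, -0.0355, 0, 0],
    [0.012, -0.0355, 0, 0],
    [0.016, -0.0355, 0, 0],
    [0.0165, -0.0355, 0, 0],
    [0.0165, -0.0355, 0, 0]
  ]
}}

```text
time: 6.45
tool_pos: [0.5656, 0.0207, 0.1459]
ee_rot: [0.5, 0.5, -0.5, 0.5]
ft_force: [-0.2, -0.4, 2.7]
finger_gap: 0.115
```

```bash
python3 - <<'E'
from h import *
delta([.566,.020,.145],0)
snap("wrist","w5");snap("side","d5")
crop("d5",250,150,350,250,6,"d5c")
crop("w5",130,70,400,340,2,"w5c")
E
```

```text
t 6.45 tcp [0.5656 0.0207 0.1459] yaw 0.01 x-axis [ 0.001 -0.001 -1.   ] gap 0.115 F [-0.22 -0.37  2.67] q6 1.5
delta mm [0.9 0.4 0.7] turn 0.01
```

View pics/d5c.png

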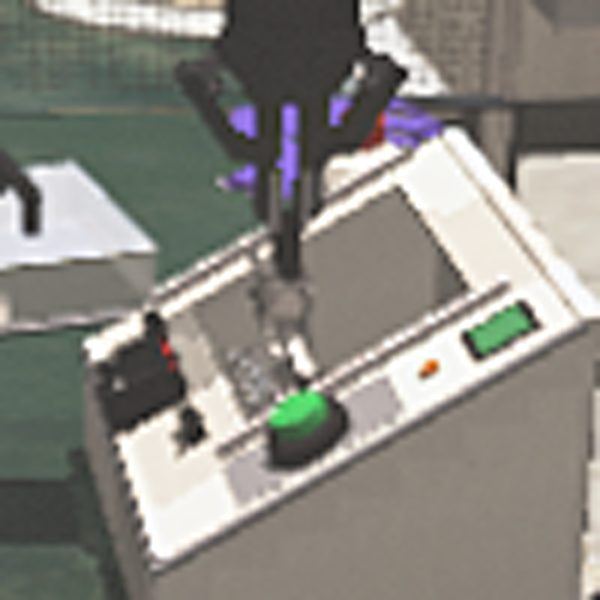

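View pics/w5c.png

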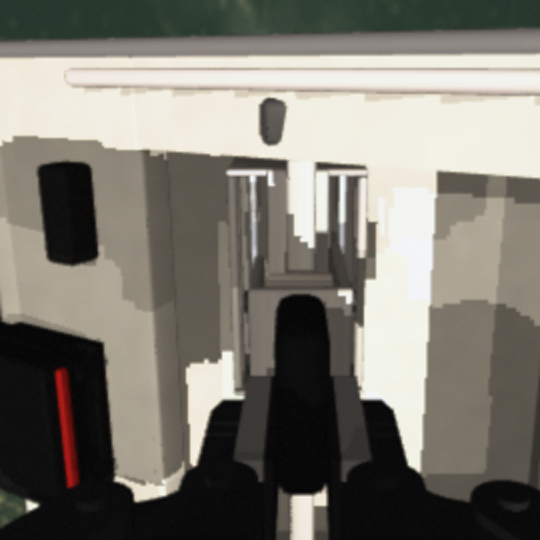

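Request:
{"method": "send_rows", "body": {
  "targets": [
    [0, 0, 0, 0],
    [0, 0, 0, 0],
    [0, 0, 0, 0],
    [0, 0, 0, 0],
    [0, 0, 0, 0],
    [0, 0, 0, 0],
    [-0.02, 0, 0, 0],
    [-0.05, 0, 0, 0],
    [-0.09, 0, 0, 0],
    [-0.13, 0, 0, 0],
    [-0.15, 0, 0, 0],
    [-0.15, 0, 0, 0]
  ],
  "claw": 0.6
}}

```text
time: 7.75
tool_pos: [0.5672, 0.0208, 0.2992]
ee_rot: [0.502, 0.498, -0.498, 0.502]
ft_force: [0.8, -0.1, -0.3]
finger_gap: 0.4
```

```bash
python3 - <<'E'
from h import *
delta([.566,.020,.145],0)
snap("wrist","w6");snap("side","d6");snap("scene","s6")
crop("d6",250,150,350,250,5,"d6c");crop("s6",190,120,310,240,5,"s6c")
E
```

```text
t 7.75 tcp [0.5672 0.0208 0.2992] yaw 0.02 x-axis [ 0.007 -0.001 -1.   ] gap 0.4 F [ 0.84 -0.07 -0.29] q6 1.5
delta mm [154.2  -2.3   0.7] turn 0.02
```

View pics/w6.png

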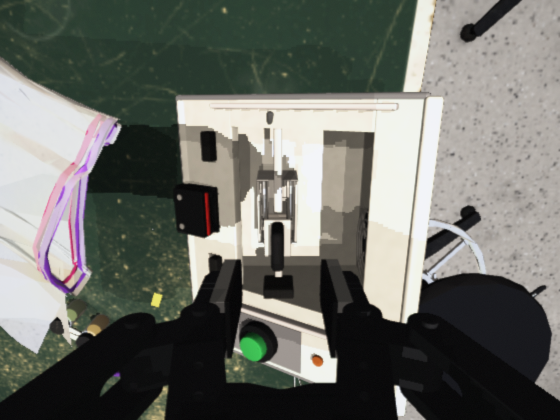

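View pics/d6c.png

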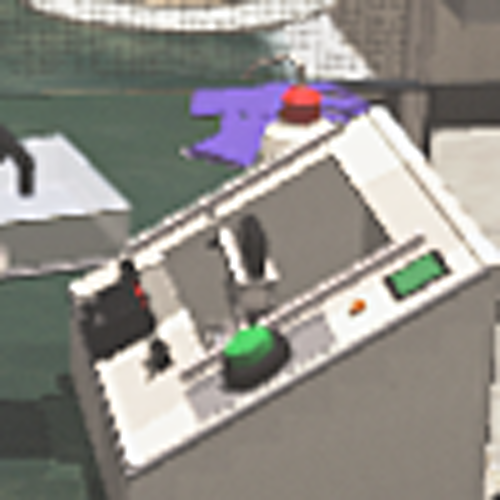

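View pics/s6c.png

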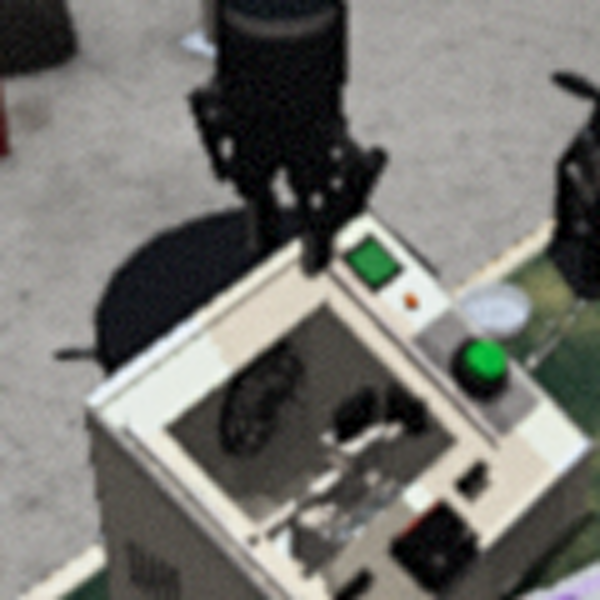

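```bash
python3 - <<'E'
from h import *
p,d,K,T=snap("wrist","w7")
for t in ["w6","w7"]:
    p,d,K,T=load(t); W=cloud(d,K,T)
    m=(W[...,2]>.135)&(W[...,2]<.17)&(abs(W[...,0]-.566)<.012)&(W[...,1]<.02)&(W[...,1]>-.12)&(p.max(2)<70)
    Q=W[m]; print(t,"grip",m.sum(),Q.min(0).round(4),Q.max(0).round(4))
hsv=cv2.cvtColor(p,cv2.COLOR_RGB2HSV)
g=(hsv[...,0]>50)&(hsv[...,0]<75)&(hsv[...,1]>150)&(hsv[...,2]>90)
nl,lab,st,ce=cv2.connectedComponentsWithStats(g.astype(np.uint8)); i=1+st[1:,4].argmax()
Q=W[lab==i]; Q=Q[np.isfinite(Q[:,0])]; print("btn",st[i],np.median(Q,0).round(4),Q.min(0).round(4),Q.max(0).round(4))
r=((hsv[...,0]<5)|(hsv[...,0]>175))&(hsv[...,1]>180)&(hsv[...,2]>120)
nl,lab,st,ce=cv2.connectedComponentsWithStats(r.astype(np.uint8)); i=1+st[1:,4].argmax()
Q=W[lab==i]; print("red",st[i],Q.min(0).round(4),Q.max(0).round(4),Q.mean(0).round(4))
# face plane fit
b=(hsv[...,1]<60)&(hsv[...,2]>150)&(W[...,0]>.45)&(W[...,0]<.69)&(abs(W[...,1]+.05)<.15)
res=(W-[.581,0,.14])@np.array([-.5,0,.866]); m=b&(abs(res)<.006); Q=W[m]
c=Q.mean(0); n=np.linalg.svd(Q-c)[2][2]; n*=np.sign(n[2]); print("face",n.round(4),"x at z.14",c[0]+(.14-c[2])/.5774,"resid",res[m].mean(),m.sum())
for nm,(u0,v0,u1,v1) in dict(stopL=(195,125,222,165),switch=(165,180,225,245)).items():
    k=np.zeros(d.shape,bool); k[v0:v1,u0:u1]=1; k&=(p.max(2)<60); Q=W[k]; h=(Q-[.581,0,.14])@np.array([-.5,0,.866]); Q=Q[(h>.008)&(h<.03)]; print(nm,Q.min(0).round(4),Q.max(0).round(4), "s",np.percentile((Q-[.581,0,.14])@np.array([.866,0,.5]),[2,98]).round(4))
E
```

```text
bash:  1028 Killed                     python3 - <<'E'
from h import *
p,d,K,T=snap("wrist","w7")
for t in ["w6","w7"]:
    p,d,K,T=load(t); W=cloud(d,K,T)
    m=(W[...,2]>.135)&(W[...,2]<.17)&(abs(W[...,0]-.566)<.012)&(W[...,1]<.02)&(W[...,1]>-.12)&(p.max(2)<70)
    Q=W[m]; print(t,"grip",m.sum(),Q.min(0).round(4),Q.max(0).round(4))
hsv=cv2.cvtColor(p,cv2.COLOR_RGB2HSV)
g=(hsv[...,0]>50)&(hsv[...,0]<75)&(hsv[...,1]>150)&(hsv[...,2]>90)
nl,lab,st,ce=cv2.connectedComponentsWithStats(g.astype(np.uint8)); i=1+st[1:,4].argmax()
Q=W[lab==i]; Q=Q[np.isfinite(Q[:,0])]; print("btn",st[i],np.median(Q,0).round(4),Q.min(0).round(4),Q.max(0).round(4))
r=((hsv[...,0]<5)|(hsv[...,0]>175))&(hsv[...,1]>180)&(hsv[...,2]>120)
nl,lab,st,ce=cv2.connectedComponentsWithStats(r.astype(np.uint8)); i=1+st[1:,4].argmax()
Q=W[lab==i]; print("red",st[i],Q.min(0).round(4),Q.max(0).round(4),Q.mean(0).round(4))
# face plane fit
b=(hsv[...,1]<60)&(hsv[...,2]>150)&(W[...,0]>.45)&(W[...,0]<.69)&(abs(W[...,1]+.05)<.15)
res=(W-[.581,0,.14])@np.array([-.5,0,.866]); m=b&(abs(res)<.006); Q=W[m]
c=Q.mean(0); n=np.linalg.svd(Q-c)[2][2]; n*=np.sign(n[2]); print("face",n.round(4),"x at z.14",c[0]+(.14-c[2])/.5774,"resid",res[m].mean(),m.sum())
for nm,(u0,v0,u1,v1) in dict(stopL=(195,125,222,165),switch=(165,180,225,245)).items():
    k=np.zeros(d.shape,bool); k[v0:v1,u0:u1]=1; k&=(p.max(2)<60); Q=W[k]; h=(Q-[.581,0,.14])@np.array([-.5,0,.866]); Q=Q[(h>.008)&(h<.03)]; print(nm,Q.min(0).round(4),Q.max(0).round(4), "s",np.percentile((Q-[.581,0,.14])@np.array([.866,0,.5]),[2,98]).round(4))
E
```

```bash
ls w7*; cat > meas.py <<'E'
from h import *
import os
if not os.path.exists("w7_m.npz"): snap("wrist","w7")
for t in ["w6","w7"]:
    p,d,K,T=load(t); W=cloud(d,K,T)
    m=(W[...,2]>.135)&(W[...,2]<.17)&(abs(W[...,0]-.566)<.012)&(W[...,1]<.02)&(W[...,1]>-.12)&(p.max(2)<70)
    Q=W[m]; print(t,"grip",m.sum(),Q.min(0).round(4),Q.max(0).round(4))
hsv=cv2.cvtColor(p,cv2.COLOR_RGB2HSV)
g=(hsv[...,0]>50)&(hsv[...,0]<75)&(hsv[...,1]>150)&(hsv[...,2]>90)
nl,lab,st,ce=cv2.connectedComponentsWithStats(g.astype(np.uint8)); i=1+st[1:,4].argmax()
Q=W[lab==i]; Q=Q[np.isfinite(Q[:,0])]; print("btn",st[i],np.median(Q,0).round(4),Q.min(0).round(4),Q.max(0).round(4))
r=((hsv[...,0]<5)|(hsv[...,0]>175))&(hsv[...,1]>180)&(hsv[...,2]>120)
nl,lab,st,ce=cv2.connectedComponentsWithStats(r.astype(np.uint8)); i=1+st[1:,4].argmax()
Q=W[lab==i]; print("red",st[i],Q.min(0).round(4),Q.max(0).round(4),Q.mean(0).round(4))
b=(hsv[...,1]<60)&(hsv[...,2]>150)&(W[...,0]>.45)&(W[...,0]<.69)&(abs(W[...,1]+.05)<.15)
res=(W-[.581,0,.14])@np.array([-.5,0,.866]); m=b&(abs(res)<.006); Q=W[m]
c=Q.mean(0); n=np.linalg.eigh(np.cov((Q-c).T))[1][:,0]; n*=np.sign(n[2]); print("face",n.round(4),"x at z.14",c[0]+(.14-c[2])/.5774,"resid",res[m].mean(),m.sum())
for nm,(u0,v0,u1,v1) in dict(stopL=(195,125,222,165),switch=(165,180,225,245)).items():
    k=np.zeros(d.shape,bool); k[v0:v1,u0:u1]=1; k&=(p.max(2)<60); Q=W[k]; h=(Q-[.581,0,.14])@np.array([-.5,0,.866]); Q=Q[(h>.008)&(h<.03)]; print(nm,Q.min(0).round(4),Q.max(0).round(4), "s",np.percentile((Q-[.581,0,.14])@np.array([.866,0,.5]),[2,98]).round(4))
E
python3 meas.py
```

```text
w7_d.npy
w7_m.npz
w7_p.npy
w6 grip 601 [ 0.559  -0.0548  0.1416] [ 0.5701 -0.0144  0.1692]
w7 grip 604 [ 0.5582 -0.0627  0.1419] [ 0.5702 -0.0209  0.168 ]
btn [244 340  26  25 492] [ 0.5386 -0.1565  0.1402] [ 0.5248 -0.1725  0.1327] [ 0.552  -0.1447  0.1469]
red [208 195   5  42  97] [ 0.4914 -0.038   0.1111] [0.4939 0.0055 0.1143] [ 0.4926 -0.0157  0.1126]
face [-5.001e-01 -3.000e-04  8.659e-01] x at z.14 0.5792456705358533 resid 0.0008778756023203153 26846
stopL [0.4885 0.0379 0.0998] [0.5005 0.0664 0.1072] s [-0.0988 -0.0882]
switch [ 0.4545 -0.041   0.0789] [0.5002 0.0087 0.1175] s [-0.13 -0.09]
```

Request:
{"method": "send_rows", "body": {
  "targets": [
    [0, -0.012, -0.035, 0],
    [0, -0.025, -0.075, 0],
    [0, -0.04, -0.115, 0],
    [0, -0.055, -0.155, 0],
    [0, -0.07, -0.195, 0],
    [0, -0.085, -0.235, 0],
    [0, -0.1, -0.275, 0],
    [0, -0.115, -0.31, 0],
    [0, -0.125, -0.335, 0],
    [0, -0.126, -0.34, 0],
    [0, -0.126, -0.34, 0]
  ]
}}

```text
time: 9.05
tool_pos: [0.4383, 0.361, 0.2939]
ee_rot: [-0.499, -0.5, 0.501, -0.5]
ft_force: [-0.4, 0.2, -0.5]
finger_gap: 0.402
```

```bash
python3 - <<'E'
from h import *
delta([.44,.37,.3],0)
p,d,K,T=snap("wrist","w8"); W=cloud(d,K,T)
p2,d2,K2,T2=snap("side","d8"); crop("d8",250,150,350,250,5,"d8c"); crop("d8",200,150,300,250,5,"d8g")
snap("scene","s8")
for nm,z0,z1 in [("handle",.075,.095),("hood",.045,.06),("flange",.001,.012)]:
    m=(W[...,2]>z0)&(W[...,2]<z1)&(abs(W[...,0]-.44)<.14)&(abs(W[...,1]-.38)<.16)
    if nm=="handle": m&=p.max(2)<80
    nl,lab,st,ce=cv2.connectedComponentsWithStats(m.astype(np.uint8)); i=1+st[1:,4].argmax()
    Q=W[lab==i]; print(nm,len(Q),Q.min(0).round(3),Q.max(0).round(3),cv2.minAreaRect((Q[:,:2]*1000).astype(np.float32)))
E
```

```text
t 9.05 tcp [0.4383 0.361  0.2939] yaw 0.11 x-axis [-0.002 -0.002 -1.   ] gap 0.402 F [-0.36  0.17 -0.54] q6 2.15
delta mm [-6.1  1.7 -9. ] turn 0.11
handle 1150 [0.432 0.343 0.077] [0.461 0.439 0.086] ((445.9161376953125, 390.4860534667969), (12.971946716308594, 97.50498962402344), 10.842429161071777)
hood 19959 [0.358 0.287 0.045] [0.533 0.493 0.051] ((445.6772155761719, 389.4317626953125), (146.37815856933594, 183.37228393554688), 10.842368125915527)
flange 3071 [0.33  0.273 0.001] [0.554 0.516 0.012] ((436.95501708984375, 390.183837890625), (219.20248413085938, 214.4571990966797), 11.968047142028809)
```

View pics/w8.png

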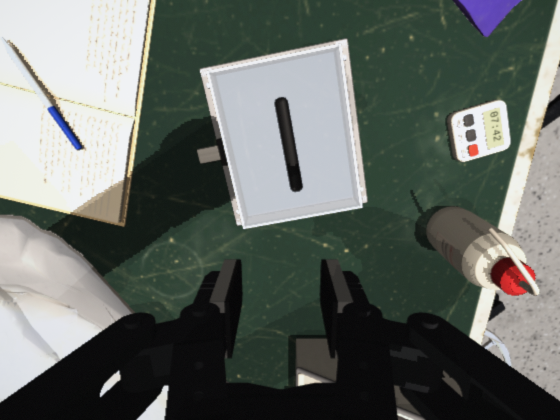

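View pics/d8c.png

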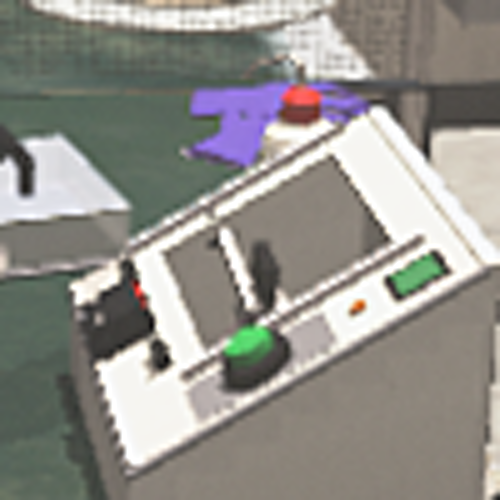

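```bash
python3 - <<'E'
from h import *
delta([.446,.3905,.0645],10.84)
p,d,K,T=load("s8"); W=cloud(d,K,T)
m=(W[...,2]>.138)&(W[...,2]<.172)&(abs(W[...,0]-.566)<.02)&(W[...,1]<.06)&(W[...,1]>-.12)&(p.max(2)<70)
Q=W[m]; print("grip",m.sum(),Q.min(0).round(4),Q.max(0).round(4))
E
```

```text
t 9.2 tcp [0.4394 0.3596 0.2949] yaw -0.07 x-axis [-0.001 -0.001 -1.   ] gap 0.398 F [ 0.49 -0.68  0.16] q6 2.15
delta mm [230.4   6.7 -31.1] turn -10.91
grip 56 [ 0.5563 -0.0883  0.1403] [ 0.569  -0.0548  0.1679]
```

Request:
{"method": "send_rows", "body": {
  "targets": [
    [0.03, 0.005, -0.02, -6],
    [0.07, 0.0067, -0.031, -10.9],
    [0.11, 0.0067, -0.031, -10.9],
    [0.15, 0.0067, -0.031, -10.9],
    [0.19, 0.0067, -0.031, -10.9],
    [0.215, 0.0067, -0.031, -10.9],
    [0.23, 0.0067, -0.031, -10.9],
    [0.23, 0.0067, -0.031, -10.9],
    [0.23, 0.0067, -0.031, -10.9]
  ]
}}

```text
time: 10.1
tool_pos: [0.4464, 0.391, 0.0658]
ee_rot: [0.451, 0.545, -0.451, 0.545]
ft_force: [-0.6, -0.1, 0.4]
finger_gap: 0.403
```

Request:
{"method": "send_rows", "body": {
  "targets": [
    [0, 0, 0, 0],
    [0, 0, 0, 0],
    [0, 0, 0, 0],
    [0, 0, 0, 0]
  ],
  "claw": 1,
  "grip_force": 50
}}

```text
time: 10.5
tool_pos: [0.4461, 0.3922, 0.0661]
ee_rot: [0.451, 0.545, -0.45, 0.545]
ft_force: [-0.6, 1.2, -0.2]
finger_gap: -0.004
```

```bash
python3 - <<'E'
from h import *
delta([.605,-.016,.32],0)
snap("side","d9"); crop("d9",200,130,320,220,5,"d9c"); snap("wrist","w9")
E
```

```text
t 10.5 tcp [0.4461 0.3922 0.0661] yaw 10.92 x-axis [ 0.001  0.001 -1.   ] gap -0.004 F [-0.63  1.21 -0.15] q6 1.99
delta mm [-254.    78.9  430.8] turn 10.92
```

View pics/d9c.png

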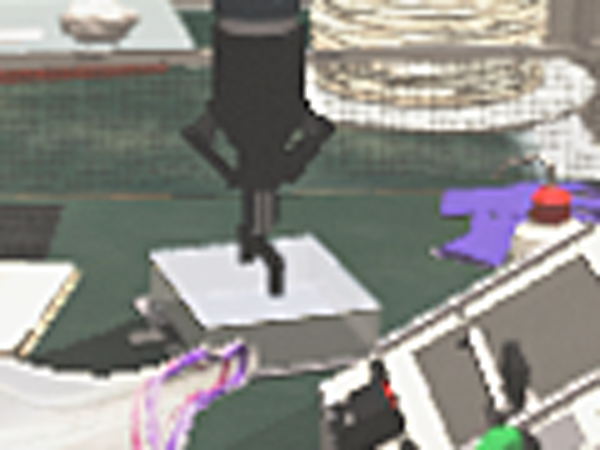

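View pics/w9.png

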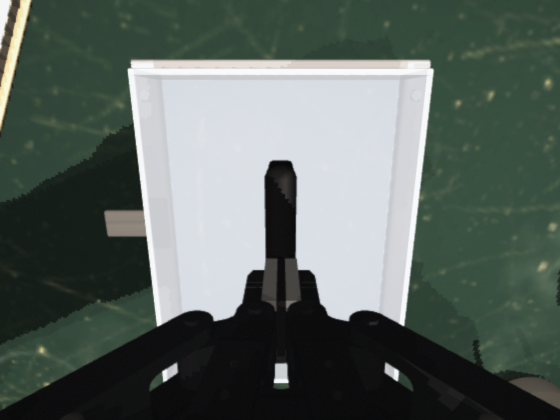

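```bash
python3 - <<'E'
from h import *
p,d,K,T=load("w9"); W=cloud(d,K,T)
for z in (.066,.083): print("wrist tcp proj",z,proj([.4461,.3922,z],K,T).round(1))
c=np.cos(np.radians(10.84));s=np.sin(np.radians(10.84))
for t in (-.05,0,.05): print("bar",t,proj([.446-s*t,.3905+c*t,.083],K,T).round(1))
for v in range(160,330,10): print(v,W[v,281].round(3),p[v,281])
p,d,K,T=load("d9")
print("side tip",proj([.4461,.3922,.066],K,T)); 
for t in (-.05,0,.05): print("bar",proj([.446-s*t,.3905+c*t,.083],K,T).round(1))
crop("d9",235,165,275,205,15,"d9z"); crop("w9",220,140,340,340,3,"w9z")
E
```

```text
wrist tcp proj 0.066 [281.4 255.9]
wrist tcp proj 0.083 [281.5 271.3]
bar -0.05 [280.5 366. ]
bar 0 [280.6 274.6]
bar 0.05 [280.7 165.4]
160 [0.437 0.437 0.05 ] [109 113 118]
170 [0.437 0.438 0.082] [24 24 24]
180 [0.438 0.434 0.084] [50 48 47]
190 [0.439 0.43  0.084] [41 39 38]
200 [0.44  0.425 0.084] [16 15 16]
210 [0.44  0.421 0.083] [17 16 17]
220 [0.441 0.417 0.085] [16 15 15]
230 [0.442 0.412 0.084] [16 16 16]
240 [0.443 0.407 0.084] [16 15 17]
250 [0.444 0.403 0.084] [15 13 15]
260 [0.444 0.403 0.094] [13 12 13]
270 [0.444 0.402 0.103] [13 13 13]
280 [0.444 0.403 0.112] [12 11 12]
290 [0.444 0.402 0.119] [13 12 13]
300 [0.444 0.403 0.126] [18 16 17]
310 [0.444 0.4   0.127] [16 16 16]
320 [0.445 0.395 0.126] [17 16 15]
side tip [251.60273921 180.65312243]
bar [255.1 180.8]
bar [251.6 176.9]
bar [248.2 173.3]
```

View pics/d9z.png

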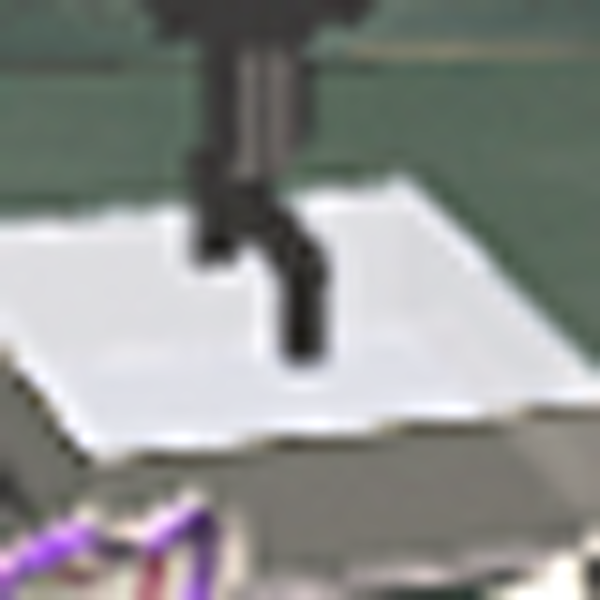

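View pics/w9z.png

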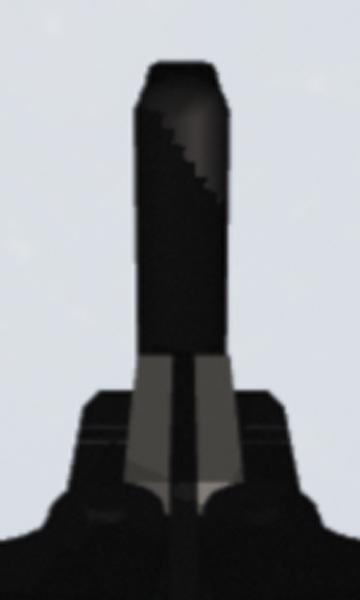

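```bash
python3 - <<'E'
from h import *
for t,tz,cols in [("w5",.1459,(258,305)),("w6",.2992,(228,335)),("w9",.0661,(270,292)),("w1",.2607,(160,400))]:
    p,d,K,T=load(t); W=cloud(d,K,T)
    for u in cols:
        print(t,u,[(v,(W[v,u]).round(3).tolist()) for v in range(250,300,6)])
E
```

```text
w5 258 [(250, [0.554, 0.023, 0.144]), (256, [0.554, 0.019, 0.143]), (262, [0.556, 0.031, 0.176]), (268, [0.556, 0.031, 0.181]), (274, [0.557, 0.032, 0.187]), (280, [0.557, 0.032, 0.192]), (286, [0.557, 0.032, 0.198]), (292, [0.558, 0.031, 0.2]), (298, [0.558, 0.032, 0.205])]
w5 305 [(250, [0.578, 0.022, 0.142]), (256, [0.578, 0.019, 0.142]), (262, [0.575, 0.032, 0.177]), (268, [0.575, 0.031, 0.182]), (274, [0.575, 0.031, 0.186]), (280, [0.574, 0.032, 0.192]), (286, [0.574, 0.032, 0.197]), (292, [0.574, 0.032, 0.201]), (298, [0.574, 0.031, 0.204])]
w6 228 [(250, [0.511, -0.062, 0.099]), (256, [0.511, -0.068, 0.101]), (262, [0.545, 0.031, 0.329]), (268, [0.546, 0.031, 0.335]), (274, [0.546, 0.032, 0.34]), (280, [0.547, 0.031, 0.345]), (286, [0.548, 0.031, 0.349]), (292, [0.548, 0.032, 0.354]), (298, [0.549, 0.032, 0.358])]
w6 335 [(250, [0.642, -0.098, 0.015]), (256, [0.643, -0.106, 0.016]), (262, [0.589, 0.032, 0.33]), (268, [0.588, 0.032, 0.336]), (274, [0.588, 0.031, 0.339]), (280, [0.587, 0.031, 0.344]), (286, [0.586, 0.032, 0.35]), (292, [0.585, 0.032, 0.354]), (298, [0.585, 0.032
[... 426 characters left out ...]
03, 0.106]), (280, [0.448, 0.404, 0.112]), (286, [0.448, 0.403, 0.116]), (292, [0.447, 0.404, 0.121]), (298, [0.447, 0.403, 0.124])]
w1 160 [(250, [0.329, -0.443, 0.053]), (256, [0.329, -0.449, 0.056]), (262, [0.329, -0.456, 0.056]), (268, [0.328, -0.464, 0.056]), (274, [0.418, -0.347, 0.301]), (280, [0.42, -0.347, 0.307]), (286, [0.422, -0.347, 0.311]), (292, [0.421, -0.349, 0.312]), (298, [0.422, -0.35, 0.313])]
w1 400 [(250, [0.591, -0.436, 0.071]), (256, [0.589, -0.44, 0.079]), (262, [0.587, -0.442, 0.088]), (268, [0.584, -0.445, 0.096]), (274, [0.51, -0.347, 0.301]), (280, [0.509, -0.347, 0.307]), (286, [0.507, -0.347, 0.311]), (292, [0.508, -0.35, 0.31]), (298, [0.507, -0.351, 0.312])]
```

View pics/w5.png

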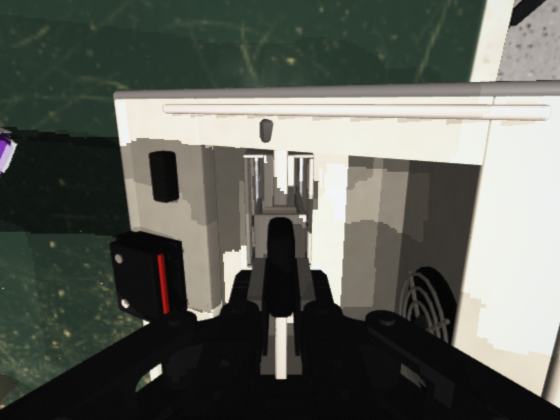

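```bash
python3 - <<'E'
from h import *
p,d,K,T=load("w5"); W=cloud(d,K,T)
print([(v,W[v,281].round(3).tolist()) for v in range(205,330,6)])
for t in ["w5","w9"]:
  p,d,K,T=load(t); C=-T[:3,:3].T@T[:3,3]; print(t,C.round(4),d[262,270])
for t,tcp in [("d5",[.5656,.0207,.1459]),("d9",[.4461,.3922,.0661]),("d2",[.47,-.3565,.1052])]:
  p,d,K,T=load(t); u=proj(tcp,K,T); print(t,"tcp px",u.round(1)); a,b=u.round().astype(int)
  x0,y0=a-25,b-30; im=cv2.resize(p[y0:y0+50,x0:x0+50,::-1],None,fx=10,fy=10,interpolation=cv2.INTER_CUBIC)
  cv2.circle(im,(int((u[0]-x0+.5)*10),int((u[1]-y0+.5)*10)),6,(0,0,255),2); cv2.imwrite(f"pics/{t}t.png",im)
E
```

```text
[(205, [0.566, 0.039, 0.117]), (211, [0.566, 0.039, 0.128]), (217, [0.566, 0.042, 0.147]), (223, [0.566, 0.041, 0.156]), (229, [0.566, 0.041, 0.163]), (235, [0.566, 0.041, 0.17]), (241, [0.566, 0.039, 0.172]), (247, [0.566, 0.037, 0.173]), (253, [0.566, 0.034, 0.173]), (259, [0.566, 0.031, 0.172]), (265, [0.566, 0.029, 0.173]), (271, [0.566, 0.026, 0.173]), (277, [0.566, 0.023, 0.172]), (283, [0.566, 0.021, 0.174]), (289, [0.566, 0.017, 0.172]), (295, [0.566, 0.014, 0.173]), (301, [0.566, 0.012, 0.173]), (307, [0.566, 0.009, 0.174]), (313, [0.566, 0.006, 0.174]), (319, [0.566, -0.039, 0.11]), (325, [0.566, -0.045, 0.108])]
w5 [0.5653 0.0946 0.3111] 0.15206358
w9 [0.4316 0.4645 0.2311] 0.14675355
d5 tcp px [297.1 193.3]
d9 tcp px [251.6 180.6]
d2 tcp px [288.1 259.7]
```

View pics/d9t.png

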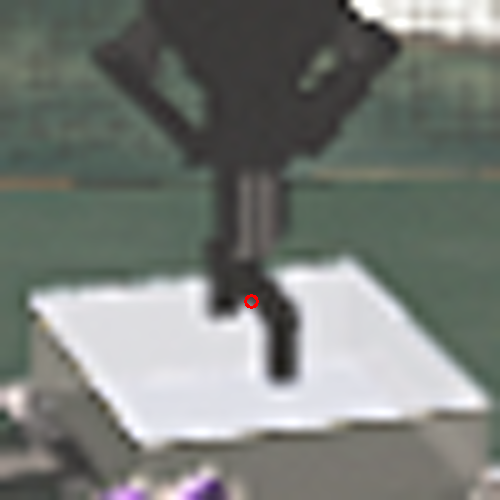

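View pics/d2t.png

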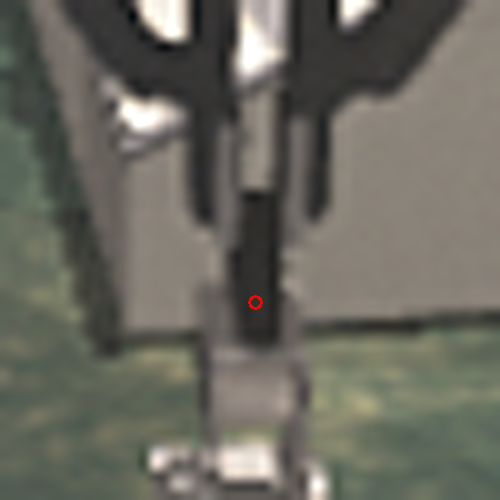

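Request:
{"method": "send_rows", "body": {
  "targets": [
    [0, 0, 0, 0],
    [0, 0, 0, 0],
    [0, 0, 0, 0],
    [0.006, 0, 0, 0],
    [0.012, 0, 0, 0],
    [0.017, 0, 0, 0],
    [0.017, 0, 0, 0]
  ],
  "claw": 0.6
}}

```text
time: 11.3
tool_pos: [0.4449, 0.3912, 0.0471]
ee_rot: [0.449, 0.545, -0.451, 0.545]
ft_force: [0.3, -0.4, 0.2]
finger_gap: 0.4
```

Request:
{"method": "send_rows", "body": {
  "targets": [
    [0, 0, 0, 0],
    [0, 0, 0, 0],
    [0, 0, 0, 0],
    [0, 0, 0, 0]
  ],
  "claw": 1,
  "grip_force": 30
}}

```text
time: 11.7
tool_pos: [0.4459, 0.3919, 0.0485]
ee_rot: [0.45, 0.545, -0.45, 0.545]
ft_force: [1.1, 0.4, -1.9]
finger_gap: 0.152
```

```bash
python3 - <<'E'
from h import *
delta([.605,-.016,.32],0)
p,d,K,T=snap("side","d10"); snap("wrist","w10"); crop("w10",200,140,360,340,3,"w10z")
x0,y0=228,150
cv2.imwrite("pics/d10z.png",cv2.resize(p[y0:y0+50,x0:x0+50,::-1],None,fx=10,fy=10,interpolation=cv2.INTER_CUBIC))
E
```

```text
t 11.7 tcp [0.4459 0.3919 0.0485] yaw 10.91 x-axis [ 0. -0. -1.] gap 0.152 F [ 1.14  0.44 -1.94] q6 1.99
delta mm [-271.5   79.1  430.7] turn 10.91
```

View pics/d10z.png

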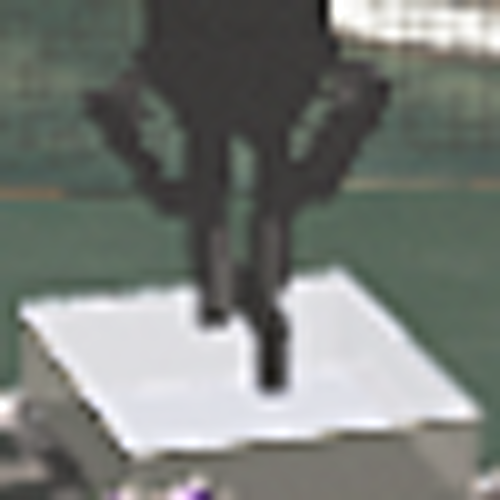

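View pics/w10z.png

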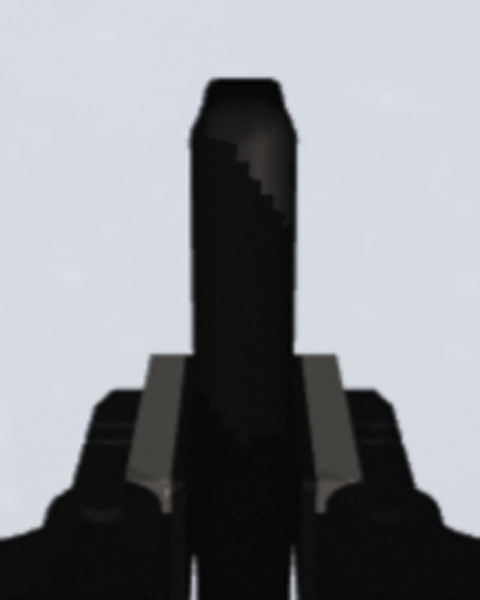

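Request:
{"method": "send_rows", "body": {
  "targets": [
    [-0.015, 0, 0, 0],
    [-0.045, 0, 0, 0],
    [-0.085, 0, 0, 0],
    [-0.125, 0, 0, 0],
    [-0.165, 0, 0.01, 1],
    [-0.205, 0.005, 0.03, 2],
    [-0.235, 0.012, 0.06, 3],
    [-0.25, 0.02, 0.095, 4],
    [-0.252, 0.028, 0.13, 5],
    [-0.252, 0.035, 0.165, 6],
    [-0.252, 0.042, 0.2, 7],
    [-0.252, 0.048, 0.235, 8]
  ]
}}

```text
time: 13.0
tool_pos: [0.5375, 0.1688, 0.3]
ee_rot: [0.487, 0.513, -0.488, 0.512]
ft_force: [-0.4, 1.0, -3.5]
finger_gap: 0.152
```

```bash
python3 - <<'E'
from h import *
delta([.605,-.016,.30],0)
E
```

```text
t 13.0 tcp [0.5375 0.1688 0.3   ] yaw 2.88 x-axis [-0.001 -0.    -1.   ] gap 0.152 F [-0.4   1.05 -3.54] q6 1.71
delta mm [ -0.   58.2 188. ] turn 2.88
```

Request:
{"method": "send_rows", "body": {
  "targets": [
    [0, 0.01, 0.035, 0.7],
    [0, 0.021, 0.07, 1.4],
    [0, 0.032, 0.105, 2.1],
    [0, 0.043, 0.14, 2.9],
    [0, 0.053, 0.168, 2.9],
    [0, 0.057, 0.183, 2.9],
    [0, 0.058, 0.188, 2.9],
    [0, 0.058, 0.188, 2.9],
    [0, 0.058, 0.188, 2.9]
  ]
}}

```text
time: 13.9
tool_pos: [0.6045, -0.0132, 0.3006]
ee_rot: [0.5, 0.501, -0.5, 0.5]
ft_force: [-0.1, 1.0, -3.7]
finger_gap: 0.154
```

```bash
python3 - <<'E'
from h import *
delta([.605,-.016,.30],0)
p,d,K,T=snap("wrist","w11"); W=cloud(d,K,T)
snap("side","d11");snap("scene","s11")
crop("d11",220,90,370,230,5,"d11c");crop("s11",160,80,310,230,5,"s11c")
E
```

```text
t 13.9 tcp [ 0.6045 -0.0132  0.3006] yaw 0.09 x-axis [-0.     0.001 -1.   ] gap 0.154 F [-0.09  0.96 -3.67] q6 1.44
delta mm [0.6 0.5 2.8] turn 0.09
```

View pics/w11.png

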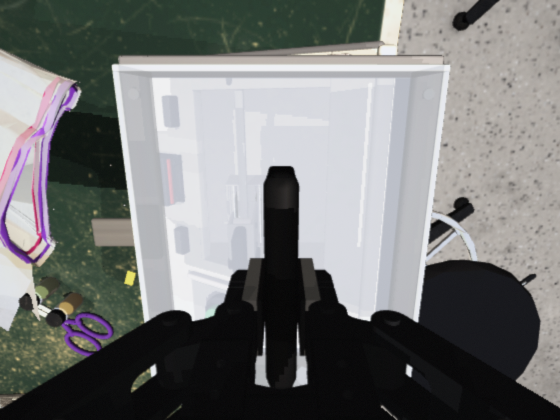

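View pics/d11c.png

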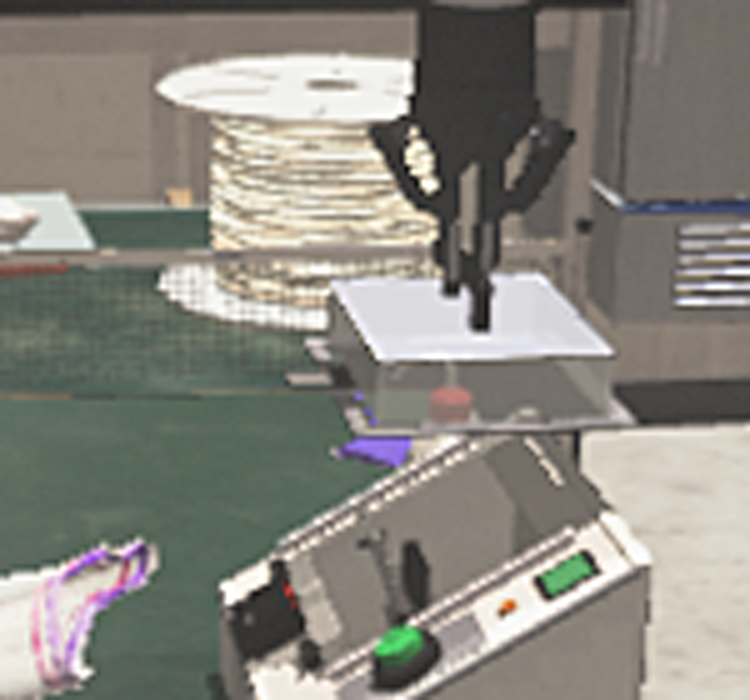

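View pics/s11c.png

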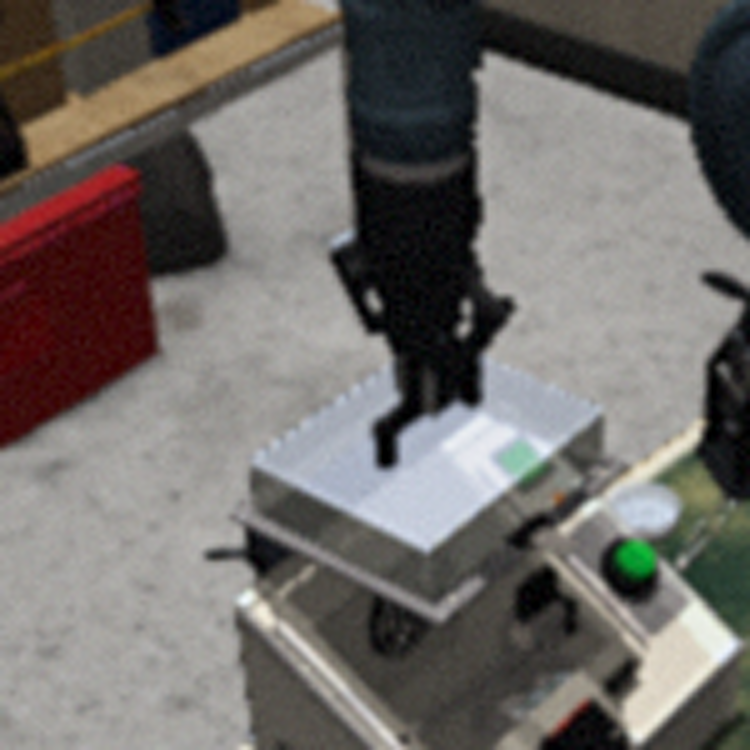

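```bash
python3 - <<'E'
from h import *
p,d,K,T=load("w11"); W=cloud(d,K,T)
m=(abs(W[...,2]-.2605)<.012); m[:, :85]=0; m[:,125:]=0; m[:200]=0; m[260:]=0
Q=W[m]; print("tongue",len(Q),np.percentile(Q,[1,99],axis=0).round(4),cv2.minAreaRect((Q[:,:2]*1000).astype(np.float32)))
for u in (150,200,280,350,420):
    c=[(v,W[v,u].round(4).tolist()) for v in range(54,70,2)]; print(u,[x for x in c if x[1][2]>.2])
hd=(p.max(2)<80)&(W[...,2]>.31)&(W[...,2]<.34); Q=W[hd]; print("hand/handle",Q[:,1].max(),cv2.minAreaRect((Q[Q[:,1]>.0][:,:2]*1000).astype(np.float32)))
E
```

```text
tongue 923 [[ 0.4907 -0.024   0.2602]
 [ 0.5101 -0.0064  0.2636]] ((500.4255065917969, -15.381585121154785), (18.24859046936035, 20.44114112854004), 89.70344543457031)
150 [(56, [0.5341, 0.0838, 0.2575]), (58, [0.5339, 0.0828, 0.2573]), (60, [0.5338, 0.0818, 0.2575]), (62, [0.5333, 0.0809, 0.2563]), (64, [0.5474, 0.0761, 0.298]), (66, [0.5482, 0.075, 0.3008]), (68, [0.5483, 0.0742, 0.3013])]
200 [(56, [0.5607, 0.0839, 0.2566]), (58, [0.5606, 0.0829, 0.2567]), (60, [0.5602, 0.0821, 0.2551]), (62, [0.5605, 0.0809, 0.2568]), (64, [0.5693, 0.076, 0.2992]), (66, [0.5696, 0.075, 0.3007]), (68, [0.5696, 0.0742, 0.3011])]
280 [(56, [0.6037, 0.084, 0.2566]), (58, [0.6037, 0.083, 0.2567]), (60, [0.6037, 0.0819, 0.2578]), (62, [0.6037, 0.0808, 0.2587]), (64, [0.6038, 0.076, 0.2996]), (66, [0.6038, 0.0751, 0.301]), (68, [0.6038, 0.0743, 0.3002])]
350 [(56, [0.6411, 0.0839, 0.258]), (58, [0.6411, 0.0829, 0.2582]), (60, [0.6412, 0.0819, 0.2581]), (62, [0.6413, 0.0809, 0.2577]), (64, [0.6339, 0.076, 0.2997]), (66, [0.6339, 0.0752, 0.3001]), (68, [0.6338, 0.0744, 0.3004])]
420 [(56, [0.6789, 0.0841, 0.2569]), (58, [0.6787, 0.083, 0.2579]), (60, [0.6788, 0.082, 0.2579]), (62, [0.6793, 0.0811, 0.2569]), (64, [0.6639, 0.0761, 0.2998]), (66, [0.6635, 0.0751, 0.3012]), (68, [0.664, 0.0744, 0.3003])]
hand/handle 0.03481524139903748 ((604.3643188476562, 17.390792846679688), (34.89348220825195, 13.555390357971191), 89.25144958496094)
```

Request:
{"method": "send_rows", "body": {
  "targets": [
    [0.012, 0, 0, 0],
    [0.027, 0, 0, 0],
    [0.042, 0, 0, 0],
    [0.05, 0, 0, 0],
    [0.051, 0, 0, 0],
    [0.051, 0, 0, 0]
  ],
  "claw": 1,
  "grip_force": 20
}}

```text
time: 14.65
tool_pos: [0.6048, -0.0142, 0.2498]
ee_rot: [0.5, 0.5, -0.5, 0.5]
ft_force: [0.5, -0.5, -2.9]
finger_gap: 0.153
```

```bash
python3 - <<'E'
from h import *
delta([.605,-.016,.2455],0)
snap("side","d12");crop("d12",250,120,370,220,6,"d12c")
E
```

```text
t 14.65 tcp [ 0.6048 -0.0142  0.2498] yaw 0.04 x-axis [ 0. -0. -1.] gap 0.153 F [ 0.5  -0.49 -2.9 ] q6 1.44
delta mm [4.3 0.2 1.8] turn 0.04
```

View pics/d12c.png

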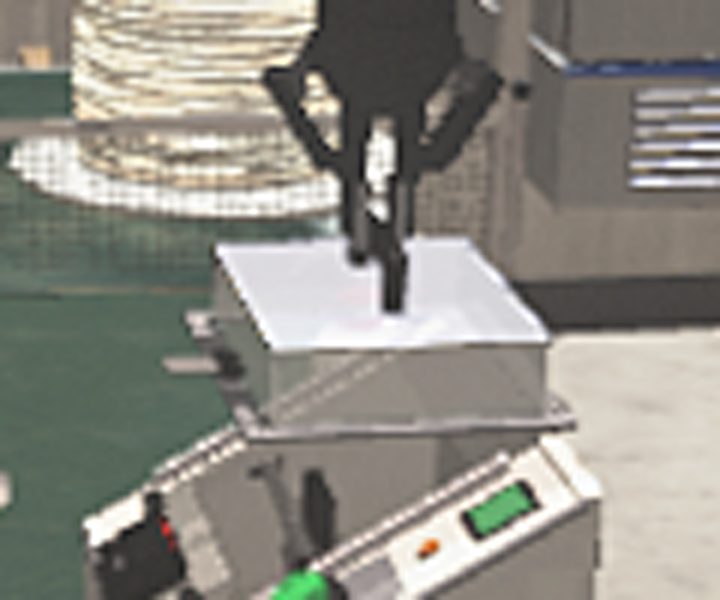

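Request:
{"method": "send_rows", "body": {
  "targets": [
    [0.002, 0, 0, 0],
    [0.004, 0, 0, 0],
    [0.006, -0.002, 0, 0],
    [0.009, -0.005, 0, 0],
    [0.012, -0.007, 0, 0],
    [0.015, -0.01, 0, 0],
    [0.018, -0.012, 0, 0],
    [0.018, -0.012, 0, 0]
  ]
}}

```text
time: 15.5
tool_pos: [0.5941, -0.0147, 0.234]
ee_rot: [0.501, 0.499, -0.499, 0.502]
ft_force: [-0.7, -0.3, 9.4]
finger_gap: 0.152
```

```bash
python3 - <<'E'
from h import *
delta([.605,-.016,.2455],0)
snap("side","d13");crop("d13",250,120,370,220,6,"d13c")
E
```

```text
t 15.5 tcp [ 0.5941 -0.0147  0.234 ] yaw 0.02 x-axis [ 0.006 -0.001 -1.   ] gap 0.152 F [-0.66 -0.34  9.37] q6 1.44
delta mm [-11.5  10.9   1.3] turn 0.02
```

View pics/d13c.png

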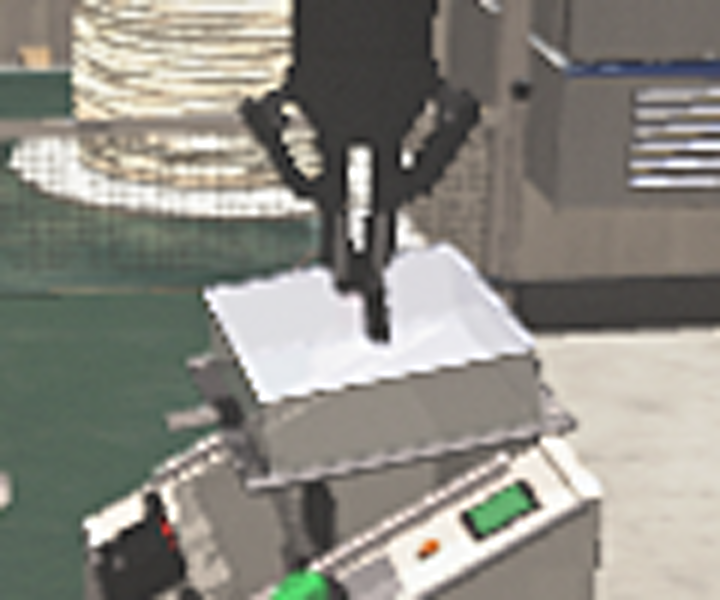

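Request:
{"method": "send_rows", "body": {
  "targets": [
    [0.003, -0.002, 0, 0],
    [0.006, -0.004, 0, 0],
    [0.009, -0.006, 0, 0],
    [0.012, -0.0075, 0, 0],
    [0.016, -0.0095, 0, 0],
    [0.016, -0.0095, 0, 0]
  ]
}}

```text
time: 16.15
tool_pos: [0.5834, -0.0148, 0.2176]
ee_rot: [0.5, 0.499, -0.499, 0.501]
ft_force: [-4.5, -0.2, 10.5]
finger_gap: 0.155
```

```bash
python3 - <<'E'
from h import *
delta([.605,-.016,.2455],0)
snap("side","d14");crop("d14",250,120,370,220,6,"d14c")
E
```

```text
t 16.15 tcp [ 0.5834 -0.0148  0.2176] yaw 0.0 x-axis [ 0.003 -0.001 -1.   ] gap 0.155 F [-4.49 -0.21 10.54] q6 1.44
delta mm [-27.9  21.7   1.2] turn 0.0
```

View pics/d14c.png

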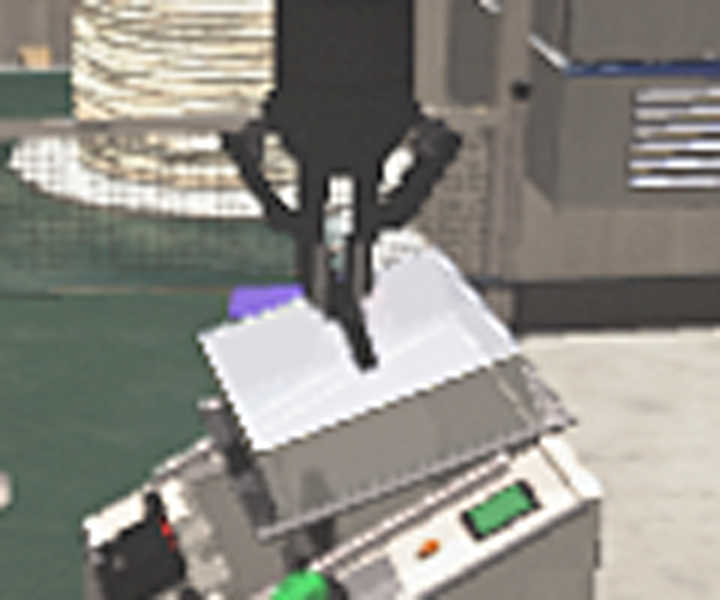

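Request:
{"method": "send_rows", "body": {
  "targets": [
    [0.003, -0.0015, 0, 0],
    [0.006, -0.0025, 0, 0],
    [0.009, -0.0035, 0, 0],
    [0.012, -0.005, 0, 0],
    [0.015, -0.006, 0, 0],
    [0.015, -0.006, 0, 0]
  ]
}}

```text
time: 16.8
tool_pos: [0.5775, -0.0147, 0.2036]
ee_rot: [0.501, 0.499, -0.499, 0.501]
ft_force: [-7.2, 1.2, 15.6]
finger_gap: 0.156
```

```bash
python3 - <<'E'
from h import *
delta([.605,-.016,.2455],0)
snap("side","d15");crop("d15",250,120,370,220,6,"d15c");snap("wrist","w15")
snap("scene","s15");crop("s15",190,110,320,230,5,"s15c")
E
```

```text
t 16.8 tcp [ 0.5775 -0.0147  0.2036] yaw 0.02 x-axis [ 0.004 -0.001 -1.   ] gap 0.156 F [-7.17  1.24 15.62] q6 1.44
delta mm [-41.8  27.6   1.3] turn 0.02
```

View pics/d15c.png

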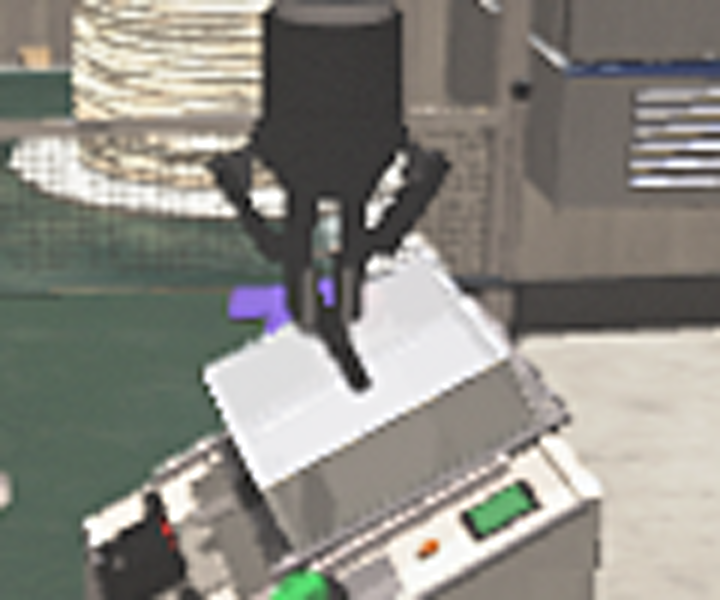

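View pics/w15.png

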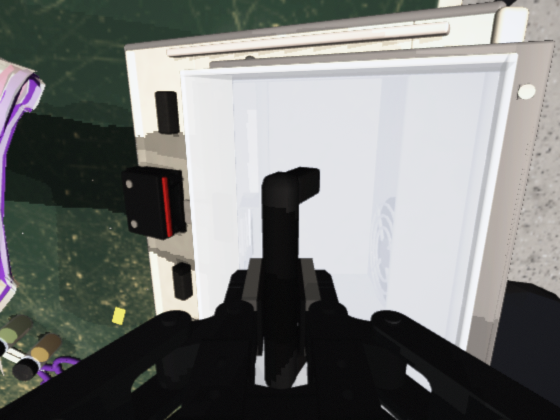

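View pics/s15c.png

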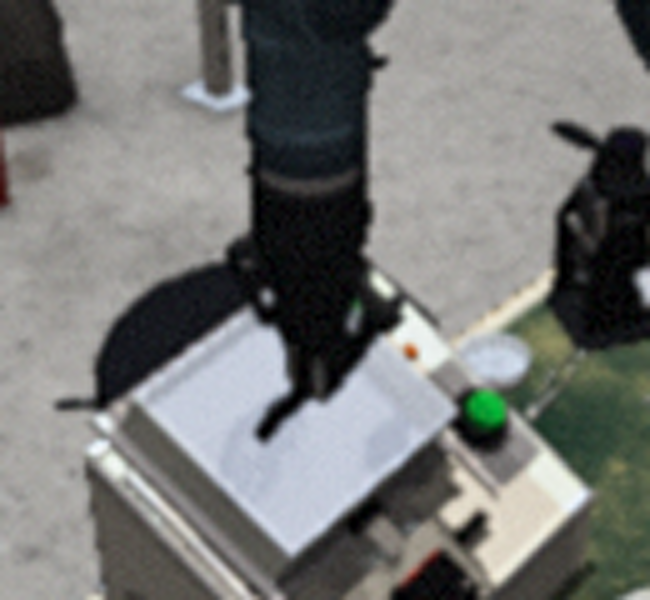

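```bash
cat > gm.py <<'E'
from h import *
import sys
p,d,K,T=load(sys.argv[1]); W=cloud(d,K,T)
O=np.array([.580,-.016,.14]); X=np.array([.866,0,.5]); N=np.array([-.5,0,.866])
R=W-O; s=R@X; n=R@N; y=R[...,1]
# along columns, list transition near left edge
for u in range(215,540,40):
    for v in range(25,90):
        if .002<n[v,u]<.02 and y[v,u]<.1035 and y[v,u]>.08:
            print("flange?",u,v,"s %.3f y %.4f n %.4f"%(s[v,u],y[v,u],n[v,u])); break
# hood plane
m=(n>.03)&(n<.065)&(abs(y)<.09)&(abs(s)<.2)&(p.min(2)>120)
Q=W[m]; c=Q.mean(0); e=np.linalg.eigh(np.cov((Q-c).T))[1][:,0]; e*=np.sign(e[2]); print("hood normal",e.round(4),"tilt",np.degrees(np.arctan2(-e[0],e[2])).round(2),"roll",np.degrees(e[1]).round(2),"s",np.percentile(s[m],[.5,99.5]).round(4),"y",np.percentile(y[m],[.5,99.5]).round(4),"n",np.percentile(n[m],[5,50,95]).round(4))
E
python3 gm.py w15
```

```text
flange? 215 61 s -0.042 y 0.0988 n 0.0133
flange? 255 59 s -0.013 y 0.0985 n 0.0123
flange? 295 56 s 0.013 y 0.0987 n 0.0124
flange? 335 54 s 0.036 y 0.0986 n 0.0103
flange? 375 51 s 0.057 y 0.0988 n 0.0103
flange? 415 49 s 0.075 y 0.0987 n 0.0084
flange? 455 42 s 0.091 y 0.1013 n 0.0022
flange? 495 34 s 0.107 y 0.1034 n 0.0024
flange? 535 41 s 0.122 y 0.0991 n 0.0058
hood normal [-0.4747  0.0014  0.8801] tilt 28.34 roll 0.08 s [-0.1817  0.1153] y [-0.0684  0.0896] n [0.0508 0.0529 0.0561]
```

Request:
{"method": "send_rows", "body": {
  "targets": [
    [0.0025, 0.001, 0, 0],
    [0.003, 0.0015, 0, 0],
    [0.005, -0.002, 0, 0],
    [0.007, -0.0055, 0, 0],
    [0.009, -0.009, 0, 0],
    [0.011, -0.0125, 0, 0],
    [0.011, -0.0125, 0, 0]
  ]
}}

```text
time: 17.65
tool_pos: [0.5675, -0.0159, 0.1938]
ee_rot: [0.501, 0.497, -0.499, 0.503]
ft_force: [-1.8, -2.7, 14.0]
finger_gap: 0.156
```

```bash
python3 - <<'E'
from h import *
delta([.5425,-.016,.1785],0)
snap("side","d16");crop("d16",250,120,370,220,6,"d16c");snap("wrist","w16")
E
python3 gm.py w16
```

```text
t 17.65 tcp [ 0.5675 -0.0159  0.1938] yaw 0.01 x-axis [ 0.009 -0.003 -1.   ] gap 0.156 F [-1.81 -2.74 13.99] q6 1.43
delta mm [ 15.1 -25.2   0.1] turn 0.01
flange? 255 59 s -0.029 y 0.0976 n 0.0047
flange? 295 47 s -0.004 y 0.1028 n 0.0023
flange? 335 53 s 0.022 y 0.0976 n 0.0078
flange? 375 50 s 0.043 y 0.0977 n 0.0087
flange? 415 47 s 0.062 y 0.0980 n 0.0074
flange? 455 38 s 0.078 y 0.1013 n 0.0025
flange? 495 40 s 0.094 y 0.0986 n 0.0076
flange? 535 28 s 0.107 y 0.1028 n 0.0022
hood normal [-0.508  -0.003   0.8613] tilt 30.53 roll -0.17 s [-0.1823  0.1029] y [-0.069   0.0893] n [0.0498 0.0512 0.0526]
```

View pics/d16c.png

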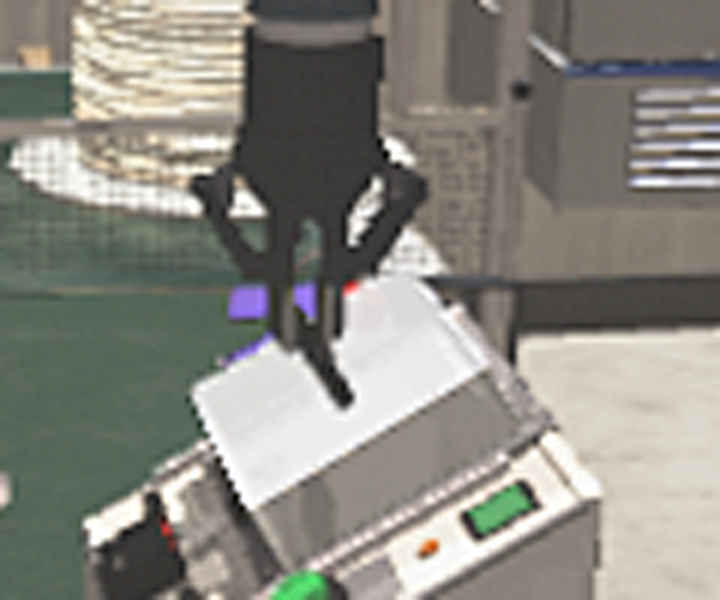

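View pics/w16.png

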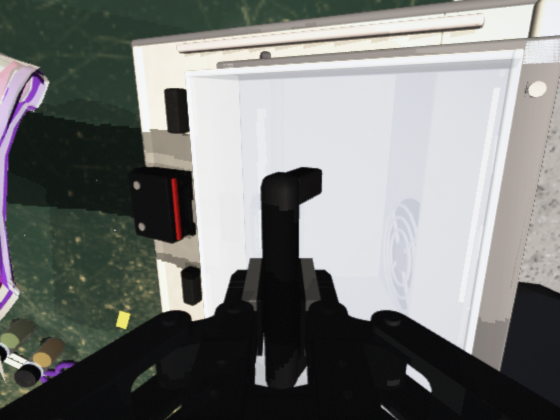

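Request:
{"method": "send_rows", "body": {
  "targets": [
    [0.0015, -0.0035, 0, 0],
    [0.0035, -0.007, 0, 0],
    [0.0055, -0.0105, 0, 0],
    [0.0075, -0.014, 0, 0],
    [0.01, -0.019, 0, 0],
    [0.01, -0.019, 0, 0]
  ]
}}

```text
time: 18.35
tool_pos: [0.5463, -0.0155, 0.1801]
ee_rot: [0.5, 0.499, -0.5, 0.501]
ft_force: [1.6, -3.0, 4.3]
finger_gap: 0.149
```

```bash
python3 - <<'E'
from h import *
delta([.5425,-.016,.1785],0)
snap("side","d17");crop("d17",250,120,370,220,6,"d17c");snap("wrist","w17")
E
python3 gm.py w17
```

```text
t 18.35 tcp [ 0.5463 -0.0155  0.1801] yaw -0.0 x-axis [ 0.002 -0.002 -1.   ] gap 0.149 F [ 1.61 -2.97  4.33] q6 1.43
delta mm [ 1.6 -3.8  0.5] turn -0.0
flange? 215 61 s -0.082 y 0.0981 n 0.0072
flange? 255 58 s -0.053 y 0.0984 n 0.0062
flange? 295 55 s -0.026 y 0.0985 n 0.0069
flange? 335 52 s -0.003 y 0.0986 n 0.0066
flange? 375 49 s 0.017 y 0.0989 n 0.0056
flange? 415 46 s 0.036 y 0.0989 n 0.0062
flange? 455 43 s 0.053 y 0.0990 n 0.0057
flange? 495 40 s 0.069 y 0.0991 n 0.0061
flange? 535 37 s 0.083 y 0.0993 n 0.0046
hood normal [-0.4928 -0.0082  0.8701] tilt 29.53 roll -0.47 s [-0.1821  0.0776] y [-0.0688  0.0895] n [0.0485 0.0497 0.0509]
```

View pics/w17.png

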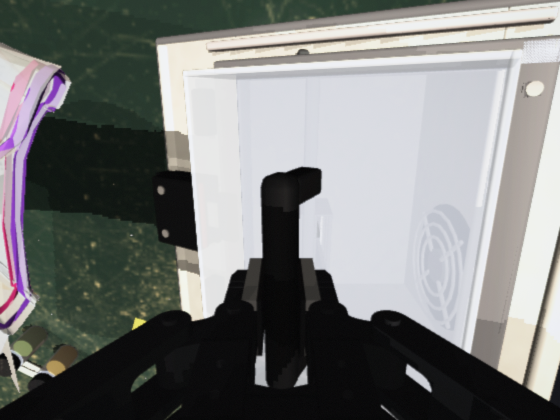

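Request:
{"method": "send_rows", "body": {
  "targets": [
    [0.001, -0.002, 0, 0],
    [0.002, -0.004, 0, 0],
    [0.003, -0.0055, 0, 0],
    [0.004, -0.007, 0, 0],
    [0.004, -0.007, 0, 0]
  ]
}}

```text
time: 18.95
tool_pos: [0.542, -0.0157, 0.1776]
ee_rot: [0.501, 0.498, -0.499, 0.502]
ft_force: [4.3, -4.0, 8.8]
finger_gap: 0.156
```

```bash
python3 - <<'E'
from h import *
delta([.5425,-.016,.1785],0)
snap("side","d18");crop("d18",250,140,350,240,6,"d18c");snap("wrist","w18");snap("scene","s18");crop("s18",190,120,310,240,5,"s18c")
E
python3 gm.py w18
```

```text
t 18.95 tcp [ 0.542  -0.0157  0.1776] yaw -0.01 x-axis [ 0.007 -0.002 -1.   ] gap 0.156 F [ 4.3  -3.97  8.85] q6 1.43
delta mm [-0.9  0.5  0.3] turn -0.01
flange? 215 60 s -0.087 y 0.0985 n 0.0063
flange? 255 57 s -0.057 y 0.0986 n 0.0064
flange? 295 55 s -0.031 y 0.0981 n 0.0070
flange? 335 52 s -0.007 y 0.0982 n 0.0079
flange? 375 49 s 0.013 y 0.0985 n 0.0066
flange? 415 43 s 0.031 y 0.1005 n 0.0021
flange? 455 36 s 0.048 y 0.1021 n 0.0026
flange? 495 40 s 0.064 y 0.0990 n 0.0051
flange? 535 28 s 0.077 y 0.1029 n 0.0020
hood normal [-0.4936 -0.0092  0.8696] tilt 29.58 roll -0.52 s [-0.1817  0.0727] y [-0.0694  0.0895] n [0.0485 0.0498 0.0509]
```

View pics/s18c.png

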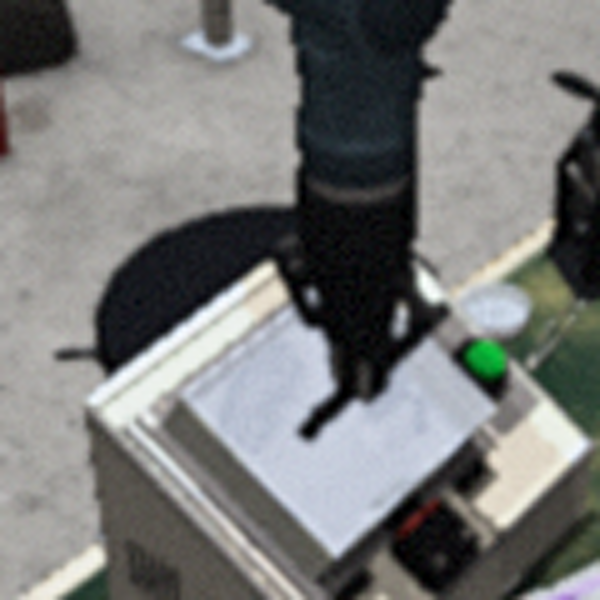

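View pics/d18c.png

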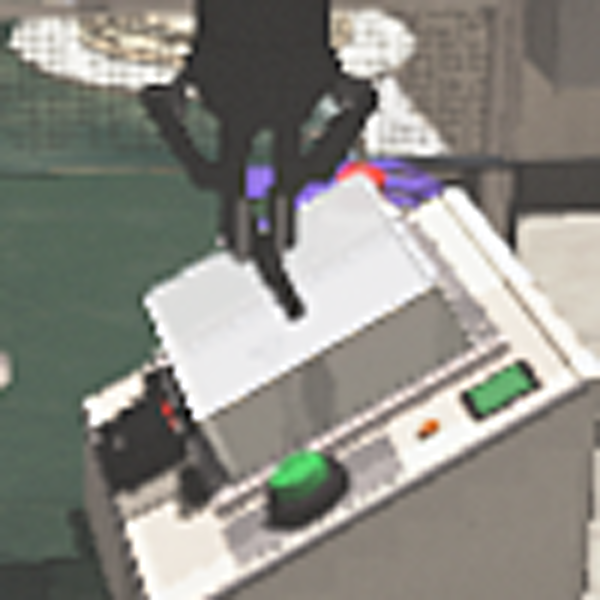

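Request:
{"method": "send_rows", "body": {
  "targets": [
    [0.001, -0.002, 0, 0],
    [0.002, -0.0035, 0, 0],
    [0.003, -0.005, 0, 0],
    [0.003, -0.005, 0, 0]
  ]
}}

```text
time: 19.5
tool_pos: [0.5418, -0.0159, 0.1775]
ee_rot: [0.504, 0.495, -0.496, 0.505]
ft_force: [11.1, -4.4, 14.7]
finger_gap: 0.154
```

```bash
python3 - <<'E'
from h import *
delta([.5425,-.016,.1785],0)
snap("wrist","w19")
E
python3 gm.py w19|tail -1
```

```text
t 19.5 tcp [ 0.5418 -0.0159  0.1775] yaw 0.0 x-axis [ 0.017 -0.003 -1.   ] gap 0.154 F [11.11 -4.35 14.67] q6 1.42
delta mm [-1.   0.7  0.1] turn 0.0
hood normal [-0.4956 -0.0097  0.8685] tilt 29.71 roll -0.55 s [-0.1818  0.0725] y [-0.0694  0.0893] n [0.0488 0.05   0.0511]
```

View pics/w19.png

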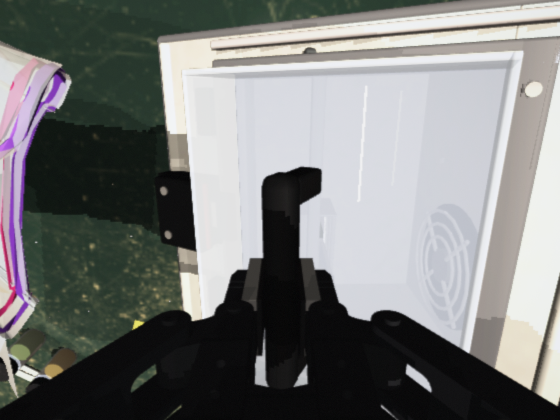

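Request:
{"method": "send_rows", "body": {
  "targets": [
    [-0.002, 0.003, 0, 0],
    [-0.0035, 0.006, 0, 0],
    [-0.0035, 0.006, 0, 0]
  ]
}}

```text
time: 19.85
tool_pos: [0.5419, -0.0157, 0.1775]
ee_rot: [0.5, 0.498, -0.5, 0.502]
ft_force: [2.5, -5.8, 8.6]
finger_gap: 0.156
```

Request:
{"method": "send_rows", "body": {
  "targets": [
    [0, 0, 0, 0],
    [-0.001, 0, 0, 0],
    [-0.003, 0, 0, 0],
    [-0.01, 0, 0, 0],
    [-0.03, 0, 0, 0],
    [-0.06, 0, 0, 0],
    [-0.09, 0, 0, 0],
    [-0.1, 0, 0, 0],
    [-0.1, 0, 0, 0]
  ],
  "claw": 0.65
}}

```text
time: 20.75
tool_pos: [0.5408, -0.0146, 0.2776]
ee_rot: [0.501, 0.499, -0.499, 0.501]
ft_force: [0.2, 1.0, -1.2]
finger_gap: 0.345
```

```bash
python3 - <<'E'
from h import *
delta([.5386,-.157,.28],0)
snap("wrist","w20"); snap("side","d20");crop("d20",250,140,350,240,6,"d20c"); snap("scene","s20");crop("s20",190,120,310,240,5,"s20c")
E
python3 gm.py w20
```

```text
t 20.75 tcp [ 0.5408 -0.0146  0.2776] yaw 0.02 x-axis [ 0.003 -0.    -1.   ] gap 0.345 F [ 0.16  0.98 -1.2 ] q6 1.43
delta mm [ -2.4  -2.3 142.4] turn 0.02
flange? 255 74 s -0.066 y 0.0977 n 0.0074
flange? 295 72 s -0.027 y 0.0979 n 0.0074
flange? 335 70 s 0.007 y 0.0980 n 0.0076
flange? 375 68 s 0.038 y 0.0982 n 0.0082
flange? 415 66 s 0.065 y 0.0983 n 0.0086
flange? 455 65 s 0.090 y 0.0983 n 0.0021
flange? 495 55 s 0.112 y 0.1032 n 0.0024
hood normal [-0.4894 -0.0139  0.872 ] tilt 29.3 roll -0.8 s [-0.0731  0.0732] y [-0.0875  0.0889] n [0.048  0.0498 0.0513]
```

View pics/w20.png

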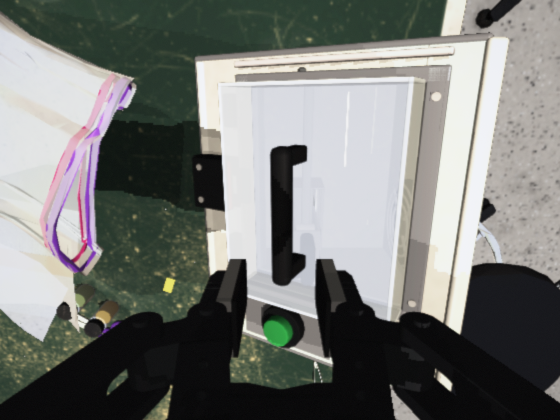

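View pics/d20c.png

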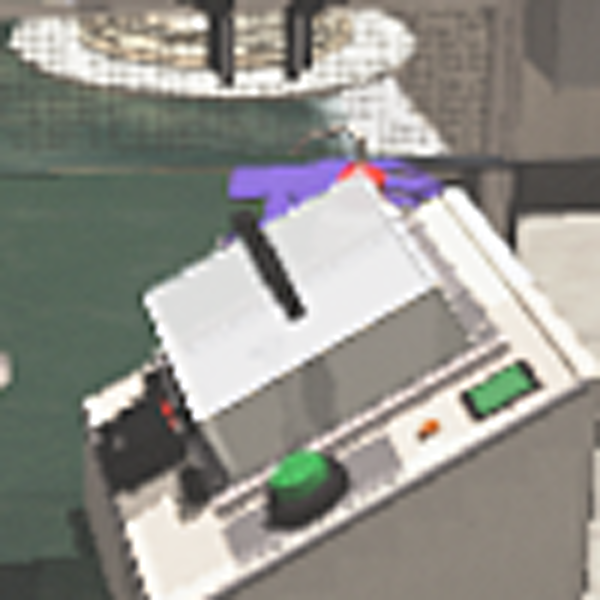

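View pics/s20c.png

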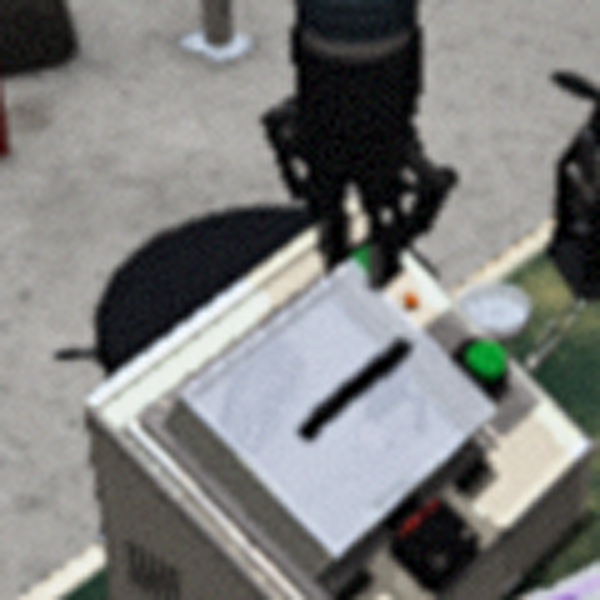

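```bash
python3 - <<'E'
from h import *
O=np.array([.580,-.016,.14]); X=np.array([.866,0,.5]); N=np.array([-.5,0,.866])
for t in ["w20","s20","d20","w11"]:
    p,d,K,T=load(t); W=cloud(d,K,T); R=W-O; s=R@X; n=R@N; y=R[...,1]
    if t=="w11":
        z=W[...,2]; 
        for yy in (-.09,-.05,-.01,.03,.07): 
            m=(abs(z-.3)<.006)&(abs(W[...,1]-yy)<.015)&(W[...,0]>.54)&(W[...,0]<.66); print(t,"level hood z",yy,np.median(z[m]).round(4),m.sum())
        continue
    for ss in (-.055,0.03,.055):
        print(t,"hood s",ss,[(yy,np.median(n[(abs(s-ss)<.012)&(abs(y-yy)<.008)&(n>.04)&(n<.06)]).round(4)) for yy in (-.08,-.06,-.03,.0,.03,.06,.08)])
    print(t,"rim right",np.median(n[(abs(s-.04)<.1)&(abs(y+.165)<.007)&(abs(n)<.01)]).round(4),"rim left",np.median(n[(abs(s-.0)<.1)&(abs(y-.1115)<.003)&(abs(n)<.01)]).round(4),"top rim",[np.median(n[(abs(s-.103)<.008)&(abs(y-yy)<.02)&(abs(n)<.01)]).round(4) for yy in (-.08,0,.08)])
    print("flange up edge top n",[np.median(n[(abs(s-.081)<.004)&(abs(y-yy)<.02)&(abs(n)<.015)]).round(4) for yy in (-.08,0,.08)])
E
```

```text
w20 hood s -0.055 [(-0.08, np.float64(0.0485)), (-0.06, np.float64(0.0489)), (-0.03, np.float64(0.0494)), (0.0, np.float64(0.0497)), (0.03, np.float64(0.0501)), (0.06, np.float64(0.0505)), (0.08, np.float64(0.0508))]
w20 hood s 0.03 [(-0.08, np.float64(nan)), (-0.06, np.float64(nan)), (-0.03, np.float64(0.0492)), (0.0, np.float64(0.0496)), (0.03, np.float64(0.05)), (0.06, np.float64(0.0504)), (0.08, np.float64(0.0506))]
w20 hood s 0.055 [(-0.08, np.float64(0.0483)), (-0.06, np.float64(0.0487)), (-0.03, np.float64(0.0491)), (0.0, np.float64(0.0495)), (0.03, np.float64(0.0499)), (0.06, np.float64(0.0503)), (0.08, np.float64(0.0506))]
w20 rim right 0.0007 rim left 0.0007 top rim [np.float64(0.0007), np.float64(0.0008), np.float64(0.0008)]
flange up edge top n [np.float64(0.0056), np.float64(0.0065), np.float64(0.0076)]
s20 hood s -0.055 [(-0.08, np.float64(0.0493)), (-0.06, np.float64(0.0499)), (-0.03, np.float64(0.0501)), (0.0, np.float64(0.0514)), (0.03, np.float64(0.0518)), (0.06, np.float64(0.051)), (0.08, np.float64(0.0505))]
s20 hood s 0.03 [(-0.08, np.float64(0.0495)), (-0.06, np
[... 922 characters left out ...]
0.0486)), (0.06, np.float64(0.0483)), (0.08, np.float64(0.0487))]
d20 hood s 0.055 [(-0.08, np.float64(0.0466)), (-0.06, np.float64(0.0469)), (-0.03, np.float64(0.047)), (0.0, np.float64(0.0475)), (0.03, np.float64(0.0484)), (0.06, np.float64(0.0479)), (0.08, np.float64(0.0483))]
d20 rim right -0.0008 rim left -0.0018 top rim [np.float64(-0.0008), np.float64(-0.0007), np.float64(-0.0002)]
flange up edge top n [np.float64(0.0038), np.float64(0.0054), np.float64(0.006)]
w11 level hood z -0.09 0.3003 584
w11 level hood z -0.05 0.3004 2182
w11 level hood z -0.01 0.3004 10707
w11 level hood z 0.03 0.3005 15310
w11 level hood z 0.07 0.3005 13985
  return _methods._mean(a, axis=axis, dtype=dtype,
  ret = ret.dtype.type(ret / rcount)
```

```bash
python3 - <<'E'
from h import *
O=np.array([.580,-.016,.14]); X=np.array([.866,0,.5]); N=np.array([-.5,0,.866])
for t,(u0,v0,u1,v1) in dict(w4=(192,112,212,145),w5=(255,112,280,150)).items():
    p,d,K,T=load(t); W=cloud(d,K,T); R=W-O; s=R@X; n=R@N; y=R[...,1]
    u=(u0+u1)//2
    for v in range(v0,v1,2): print(t,v,"y %.4f s %.4f n %.4f"%(y[v,u],s[v,u],n[v,u]),p[v,u])
crop("w5",240,85,300,165,8,"w5k"); crop("w20",250,40,350,110,7,"w20k")
E
```

```text
w4 112 y 0.1051 s -0.0172 n 0.0083 [206 191 180]
w4 114 y 0.1038 s -0.0242 n 0.0006 [222 212 194]
w4 116 y 0.1028 s -0.0243 n 0.0007 [228 221 203]
w4 118 y 0.1018 s -0.0242 n 0.0008 [73 71 66]
w4 120 y 0.1007 s -0.0240 n 0.0012 [88 84 80]
w4 122 y 0.0997 s -0.0243 n 0.0010 [92 89 84]
w4 124 y 0.0987 s -0.0234 n 0.0020 [90 86 83]
w4 126 y 0.0976 s -0.0239 n 0.0016 [89 85 82]
w4 128 y 0.0965 s -0.0248 n 0.0007 [89 85 80]
w4 130 y 0.0955 s -0.0243 n 0.0014 [88 84 80]
w4 132 y 0.0945 s -0.0239 n 0.0019 [90 86 82]
w4 134 y 0.0934 s -0.0242 n 0.0017 [87 83 78]
w4 136 y 0.0923 s -0.0241 n 0.0019 [82 80 76]
w4 138 y 0.0911 s -0.0252 n 0.0007 [121 117 105]
w4 140 y 0.0899 s -0.0261 n -0.0001 [240 237 225]
w4 142 y 0.0889 s -0.0257 n 0.0004 [243 239 228]
w4 144 y 0.0877 s -0.0262 n -0.0001 [231 227 208]
w5 112 y 0.1058 s -0.0185 n 0.0097 [237 229 221]
w5 114 y 0.1049 s -0.0187 n 0.0093 [195 181 171]
w5 116 y 0.1036 s -0.0242 n 0.0006 [224 214 195]
w5 118 y 0.1027 s -0.0240 n 0.0009 [228 222 203]
w5 120 y 0.1017 s -0.0241 n 0.0007 [74 71 67]
w5 122 y 0.1008 s -0.0239 n 0.0011 [92 88 85]
w5 124 y 0.0998 s -0.0240 n 0.0009 [100  97  92]
w5 126 y 0.0989 s -0.0237 n 0.0016 [98 93 89]
w5 128 y 0.0980 s -0.0235 n 0.0018 [97 92 89]
w5 130 y 0.0969 s -0.0242 n 0.0007 [95 90 87]
w5 132 y 0.0960 s -0.0238 n 0.0014 [92 88 83]
w5 134 y 0.0950 s -0.0238 n 0.0013 [93 89 83]
w5 136 y 0.0940 s -0.0238 n 0.0014 [91 87 82]
w5 138 y 0.0930 s -0.0242 n 0.0009 [88 86 80]
w5 140 y 0.0921 s -0.0238 n 0.0015 [79 78 73]
w5 142 y 0.0910 s -0.0242 n 0.0008 [165 160 145]
w5 144 y 0.0899 s -0.0248 n -0.0000 [242 239 227]
w5 146 y 0.0890 s -0.0242 n 0.0008 [242 239 227]
w5 148 y 0.0878 s -0.0250 n -0.0004 [232 228 211]
```

View pics/w5k.png

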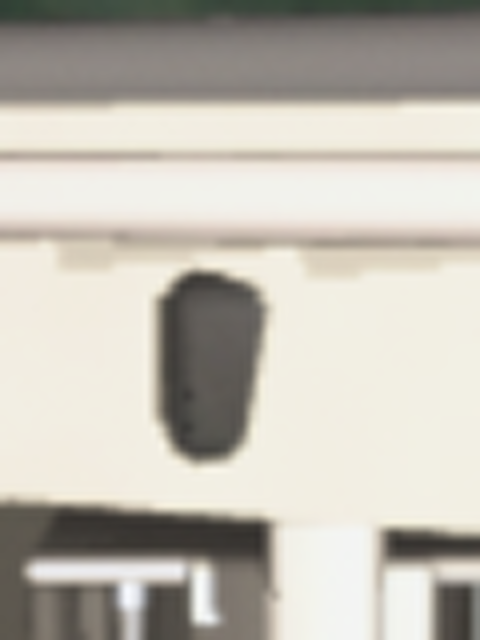

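View pics/w20k.png

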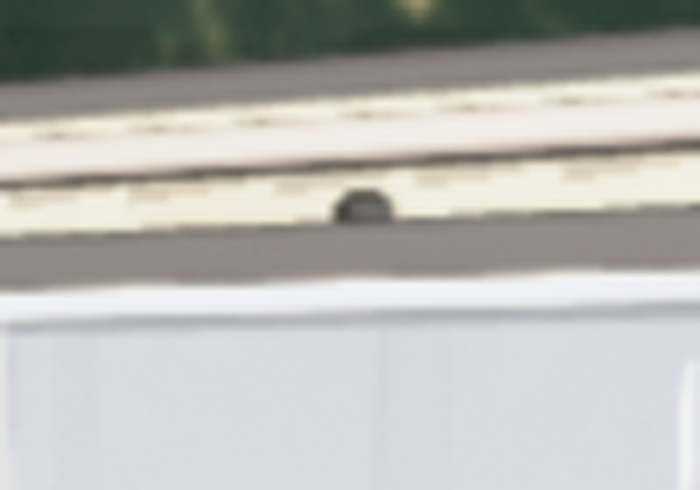

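Request:
{"method": "send_rows", "body": {
  "targets": [
    [0, -0.006, 0.03, 0],
    [0, -0.012, 0.065, 0],
    [0, -0.018, 0.1, 0],
    [0, -0.023, 0.13, 0],
    [0, -0.023, 0.1435, 0],
    [0.03, -0.023, 0.1435, 0],
    [0.06, -0.023, 0.1435, 0],
    [0.08, -0.023, 0.1435, 0],
    [0.09, -0.023, 0.1435, 0],
    [0.09, -0.023, 0.1435, 0]
  ],
  "claw": 1
}}

```text
time: 21.9
tool_pos: [0.5155, -0.157, 0.1839]
ee_rot: [0.499, 0.502, -0.5, 0.499]
ft_force: [-0.5, 0.6, -0.3]
finger_gap: 0.002
```

```bash
python3 - <<'E'
from h import *
delta([.5176,-.158,.148],0)
p,d,K,T=snap("wrist","w21"); p2,d2,K2,T2=snap("side","d21");crop("d21",250,140,350,240,6,"d21c")
W=cloud(d2,K2,T2)
hsv=cv2.cvtColor(p2,cv2.COLOR_RGB2HSV)
g=(hsv[...,0]>50)&(hsv[...,0]<75)&(hsv[...,1]>150)&(hsv[...,2]>90)&(abs(W[...,1]+.157)<.03)&(abs(W[...,0]-.54)<.04)
Q=W[g]; print("btn side",Q.min(0).round(4),Q.max(0).round(4),Q.mean(0).round(4))
m=(W[...,2]>.17)&(W[...,2]<.3)&(abs(W[...,0]-.518)<.012)&(abs(W[...,1]+.158)<.025); Q=W[m]; print("finger",Q.min(0).round(4),Q.max(0).round(4))
E
```

```text
t 21.9 tcp [ 0.5155 -0.157   0.1839] yaw 0.04 x-axis [-0.004  0.002 -1.   ] gap 0.002 F [-0.52  0.55 -0.35] q6 1.16
delta mm [35.9  2.2  1.1] turn 0.04Traceback (most recent call last):
  File "<stdin>", line 7, in <module>
    return umr_minimum(a, axis, None, out, keepdims, initial, where)
ValueError: zero-size array to reduction operation minimum which has no identity
```

View pics/d21c.png

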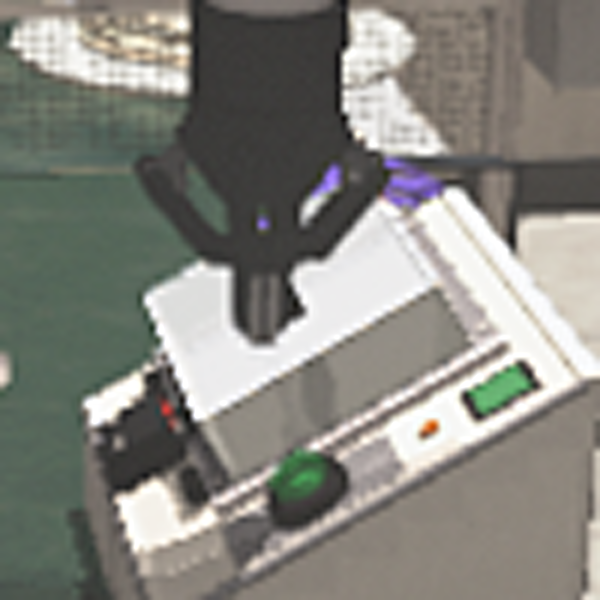

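View pics/w21.png

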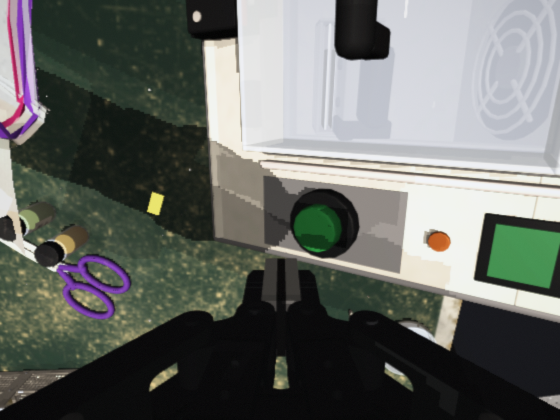

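```bash
python3 - <<'E'
from h import *
p,d,K,T=load("d21"); C,r=ray((293.6,196.3),K,T)
for y in (-.168,-.157): k=(y-C[1])/r[1]; print("side tip",(C+k*r).round(4))
p,d,K,T=load("w21"); W=cloud(d,K,T)
for u in (270,290): print([(v,W[v,u].round(3).tolist()) for v in range(254,268,2)])
O=np.array([.580,-.016,.14]); N=np.array([-.5,0,.866])
hsv=cv2.cvtColor(p,cv2.COLOR_RGB2HSV)
g=(hsv[...,0]>45)&(hsv[...,0]<80)&(hsv[...,1]>120)&(hsv[...,2]>50); g[:,:285]=0; g[:,360:]=0;g[:190]=0;g[256:]=0
Q=W[g]; print("btn",len(Q),np.percentile(Q,[1,50,99],axis=0).round(4),"n",np.median((Q-O)@N))
E
```

```text
side tip [ 0.5172 -0.168   0.2107]
side tip [ 0.5193 -0.157   0.2063]
[(254, [0.503, -0.236, 0.001]), (256, [0.503, -0.239, 0.001]), (258, [0.503, -0.242, -0.001]), (260, [0.511, -0.146, 0.212]), (262, [0.511, -0.146, 0.214]), (264, [0.511, -0.146, 0.216]), (266, [0.511, -0.146, 0.218])]
[(254, [0.522, -0.189, 0.108]), (256, [0.522, -0.192, 0.106]), (258, [0.522, -0.193, 0.106]), (260, [0.519, -0.146, 0.213]), (262, [0.519, -0.146, 0.214]), (264, [0.519, -0.146, 0.216]), (266, [0.519, -0.146, 0.218])]
btn 1700 [[nan nan nan]
 [nan nan nan]
 [nan nan nan]] n nan
```

```bash
python3 - <<'E'
from h import *
p,d,K,T=load("w21"); W=cloud(d,K,T)
O=np.array([.580,-.016,.14]); N=np.array([-.5,0,.866])
hsv=cv2.cvtColor(p,cv2.COLOR_RGB2HSV)
g=(hsv[...,0]>45)&(hsv[...,0]<80)&(hsv[...,1]>120)&(hsv[...,2]>50); g[:,:285]=0; g[:,360:]=0;g[:190]=0;g[256:]=0
g&=W[...,2]>.12
Q=W[g]; print("btn",len(Q),np.percentile(Q,[1,50,99],axis=0).round(4),"n",np.median((Q-O)@N))
delta([.5276,-.159,.123],0)
E
```

```text
btn 1693 [[ 0.5242 -0.1731  0.132 ]
 [ 0.5374 -0.1575  0.14  ]
 [ 0.551  -0.145   0.1458]] n 0.021828072004986675
t 22.0 tcp [ 0.5172 -0.1579  0.1864] yaw 0.04 x-axis [ 0. -0. -1.] gap -0.003 F [ 0.61 -0.62  0.68] q6 1.16
delta mm [63.4 10.4  1.1] turn 0.04
```

Request:
{"method": "send_rows", "body": {
  "targets": [
    [0.02, 0.004, 0.001, 0],
    [0.04, 0.008, 0.001, 0],
    [0.055, 0.01, 0.001, 0],
    [0.062, 0.01, 0.001, 0],
    [0.062, 0.01, 0.001, 0]
  ]
}}

```text
time: 22.5
tool_pos: [0.5269, -0.159, 0.1241]
ee_rot: [0.5, 0.5, -0.5, 0.5]
ft_force: [0.1, 0.5, 0.3]
finger_gap: 0.004
```

```bash
python3 - <<'E'
from h import *
delta([.5326,-.159,.1142],0)
snap("wrist","w22"); snap("side","d22");crop("d22",260,170,330,240,8,"d22c"); crop("w22",200,160,380,300,4,"w22c")
E
```

```text
t 22.5 tcp [ 0.5269 -0.159   0.1241] yaw 0.03 x-axis [-0.  0. -1.] gap 0.004 F [0.12 0.49 0.27] q6 1.16
delta mm [9.9 5.7 0. ] turn 0.03
```

View pics/d22c.png

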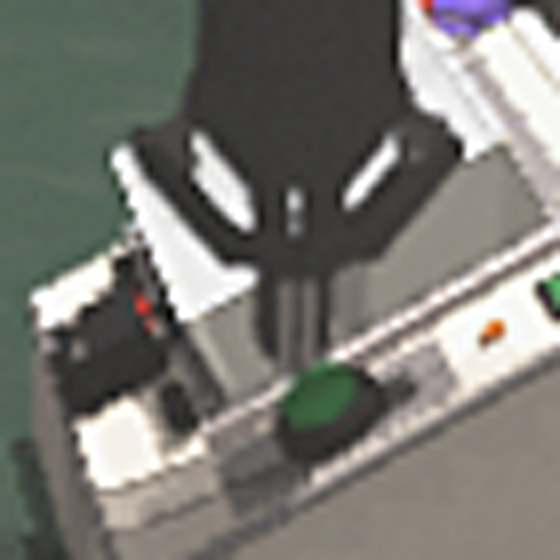

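View pics/w22c.png

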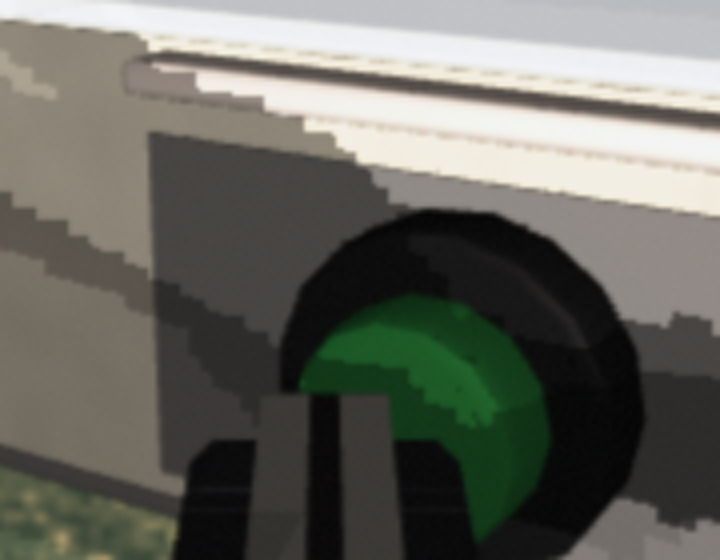

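Request:
{"method": "send_rows", "body": {
  "targets": [
    [0.004, 0.0025, 0, 0],
    [0.0075, 0.0045, 0, 0],
    [0.011, 0.0065, 0, 0],
    [0.011, 0.0065, 0, 0]
  ]
}}

```text
time: 23.0
tool_pos: [0.5345, -0.1595, 0.1135]
ee_rot: [0.5, 0.499, -0.5, 0.501]
ft_force: [0.1, -0.6, 5.0]
finger_gap: -0.0
```

Request:
{"method": "send_rows", "body": {
  "targets": [
    [0.002, 0.001, 0, 0],
    [0.0035, 0.002, 0, 0],
    [0.0035, 0.002, 0, 0]
  ]
}}

```text
time: 23.3
tool_pos: [0.5353, -0.1595, 0.1125]
ee_rot: [0.5, 0.499, -0.5, 0.501]
ft_force: [-7.3, 1.5, 19.6]
finger_gap: -0.001
```

```bash
python3 - <<'E'
from h import *
delta([.5326,-.159,.1142],0)
E
```

```text
t 23.3 tcp [ 0.5353 -0.1595  0.1125] yaw 0.01 x-axis [ 0.001 -0.002 -1.   ] gap -0.001 F [-7.27  1.53 19.55] q6 1.17
delta mm [-1.7 -2.7 -0.5] turn 0.01
```

```bash
python3 - <<'E'
from h import *
snap("wrist","w23"); snap("side","d23");crop("d23",260,170,330,240,8,"d23c"); crop("w23",200,160,380,300,4,"w23c")
E
```

```text
(no output)
```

View pics/d23c.png

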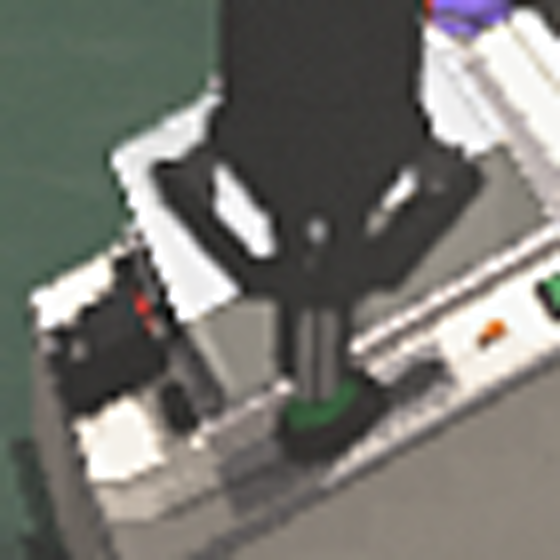

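View pics/w23c.png

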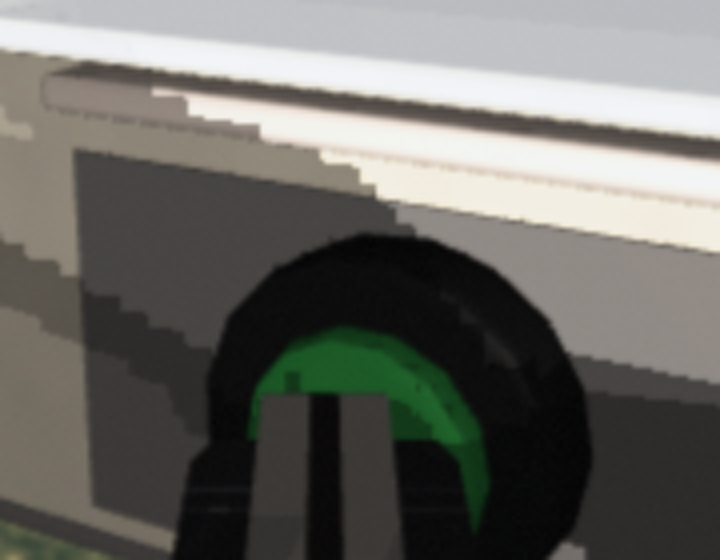

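```bash
python3 - <<'E'
from h import *
O=np.array([.580,-.016,.14]); N=np.array([-.5,0,.866])
for t in ("w22","w23"):
    p,d,K,T=load(t); W=cloud(d,K,T); n=(W-O)@N
    hsv=cv2.cvtColor(p,cv2.COLOR_RGB2HSV)
    g=(hsv[...,0]>45)&(hsv[...,0]<80)&(hsv[...,1]>120)&(hsv[...,2]>45); g[:,:250]=0; g[:,360:]=0;g[:190]=0
    g&=(W[...,2]>.1)&(abs(W[...,1]+.158)<.03)
    print(t,g.sum(),np.percentile(n[g],[5,25,50,75,90,97]).round(4))
E
```

```text
w22 1787 [0.0141 0.0193 0.0215 0.0221 0.0225 0.0229]
w23 907 [0.0127 0.0143 0.0152 0.0158 0.0162 0.0165]
```

Request:
{"method": "send_rows", "body": {
  "targets": [
    [-0.005, -0.003, 0, 0],
    [-0.013, -0.008, 0, 0],
    [-0.03, -0.013, 0, 0],
    [-0.06, -0.015, 0, 0],
    [-0.1, -0.015, 0, 0],
    [-0.14, -0.015, 0, 0],
    [-0.17, -0.015, 0.02, 0],
    [-0.18, -0.03, 0.06, 0],
    [-0.18, -0.045, 0.1, 0],
    [-0.18, -0.05, 0.12, 0],
    [-0.18, -0.05, 0.12, 0]
  ]
}}

```text
time: 24.5
tool_pos: [0.4842, -0.2815, 0.2889]
ee_rot: [-0.501, -0.499, 0.501, -0.499]
ft_force: [-0.0, -0.1, -0.3]
finger_gap: -0.004
```

```bash
python3 - <<'E'
from h import *
delta([.5326,-.159,.1142],0)
snap("side","d24");snap("scene","s24"); crop("s24",190,120,310,240,5,"s24c"); crop("d24",240,140,360,240,5,"d24c")
O=np.array([.580,-.016,.14]); X=np.array([.866,0,.5]); N=np.array([-.5,0,.866])
for t in ("s24","d24"):
    p,d,K,T=load(t); W=cloud(d,K,T); R=W-O; n=R@N; s=R@X; y=R[...,1]
    m=(n>.043)&(n<.056)&(abs(y)<.1)&(abs(s)<.1)&(p.min(2)>110); print(t,"hood s",np.percentile(s[m],[1,99]).round(4),"y",np.percentile(y[m],[1,99]).round(4))
    hsv=cv2.cvtColor(p,cv2.COLOR_RGB2HSV)
    g=(hsv[...,0]>45)&(hsv[...,0]<80)&(hsv[...,1]>120)&(hsv[...,2]>90)&(abs(y+.142)<.02)&(abs(s+.036)<.03); print("btn n",np.median(n[g]).round(4),g.sum())
E
```

```text
t 24.5 tcp [ 0.4842 -0.2815  0.2889] yaw -0.22 x-axis [-0.001  0.    -1.   ] gap -0.004 F [-0.04 -0.06 -0.26] q6 0.94
delta mm [ 174.7   48.2 -122.7] turn -0.22
s24 hood s [-0.0715  0.0718] y [-0.094   0.0879]
btn n 0.0224 43
d24 hood s [-0.0728  0.0698] y [-0.0971  0.0868]
btn n 0.0193 30
```

View pics/s24c.png

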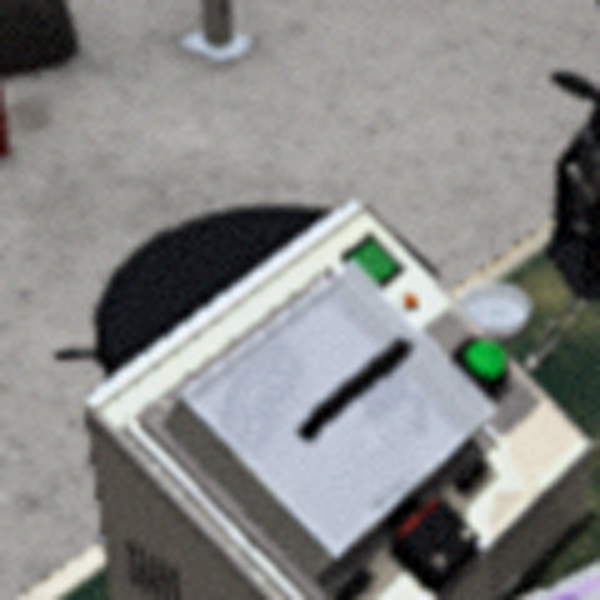

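View pics/d24c.png

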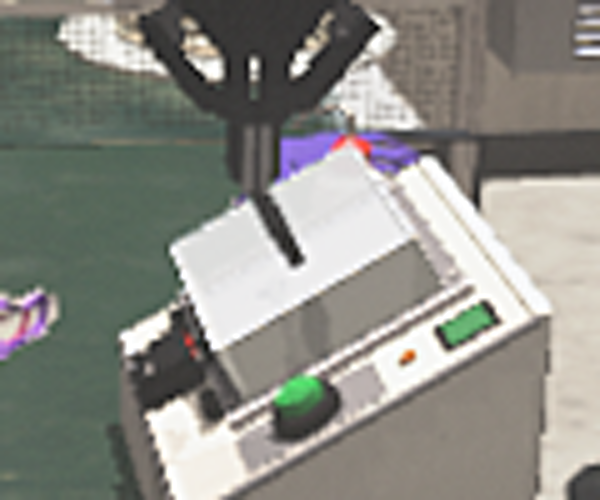

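View pics/d24.png

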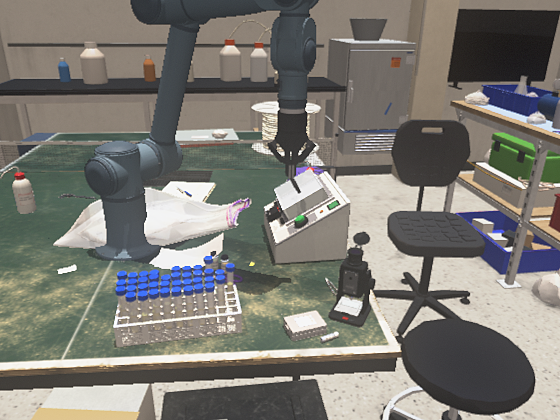

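```bash
python3 -c "
from rig import arm
print(arm.close_job())"
```

```text
the job is handed in; nothing more can be done
None
```

The slide dryer is loaded, its guard is closed and the start button has been pressed. I handed the job in at about 24.6 s of the 64 s allowed; no verdict is reported.

- **Carrier:** I hung it on the high end of the rail and let go. It rolled down by itself, and its grip was measured at y ≈ -0.072 against an expected -0.071 at the buffer.
- **Guard:** I could not tilt the tool, so I set the guard's upper edge on the top of the dryer and let the guard pivot in a light grip until it lay flat. I then slid it about 40 mm down the slope. It stopped moving at the stops under about 17 N. After I let go, the hood was centred on the opening along the slope, within about 1 mm.
- **Start button:** It was pressed only after the guard was released. Its top went down about 5.9 mm of the 6 mm travel, peaking at about 21 N. It sprang back, and the hand was taken well clear.
- **Wash bottle, slide box and petri dish:** I did not touch them. They look unmoved in the last pictures, though I did not measure their positions.

Some checks missed or disagreed:
- **Guard sits slightly uneven:** Its left edge is about 2 mm higher than its right (0.8° roll). It seems to rest on a small dark bump on the face by the rail's left end. I left it, because the tongue should still fit the slot's height.
- **Tongue and interlock:** I did not see the tongue in the slot directly. That it is home follows from the stop contact and the guard's position.
- **Fingertip position:** The fingertips sat about 26 mm higher than the stated TCP when shut. Because of this, the first attempt to grip the guard handle closed on nothing, without disturbing the guard. The second attempt held.

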